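Grease the guide block through its tilted nipple

ROBOT

A 6-joint arm with a two-finger parallel gripper is mounted at the origin on the work surface. World frame = base frame: x ahead of the robot, y to its left, z up, the work surface at z = 0. Lengths are in mm, angles in rad, forces in N, time in s.
With the tool pointing down it reaches from about 275 to 1000 mm from the base axis. Payload 8.4 kg.
Tool frame: the origin (TCP) lies on the centre line of the jaws, within the pads' length; the fingertips stand 22 mm ahead of it and the grasp point (between the pads) lies 3 mm ahead of it; z points along the fingers, y is the direction in which the jaws open and shut (so a half turn about z gives the same grasp; the last joint's range is limited). The gripper opens to 85 mm and grips with 20 to 120 N. Pads are 22 mm wide; open, the fingers measure 114 mm over their backs; the gripper's body (76 mm by 85 mm) begins 54 mm behind the grasp point. The pads swing forward as they close: fully open they stand 13 mm farther back than shut.
Start: joints at [-1.248, 0.353, 1.633, -0, 1.155, -0.002], TCP at [199.448, -592.325, 253.281] pointing down, gripper open.
Joint ranges: [-2.63, 2.63], [-0.92, 2.1], [0.06, 2.66], [-1.3, 4.44], [0, 2.69], [-3.02, 3.02]. Speed limits (rad/s): [2.22, 2.22, 2.79, 3.14, 3.14, 3.14].

INTERFACE

Orientations are given as [roll, pitch, yaw] about the fixed x, y, z axes, in that order (R = Rz(yaw) Ry(pitch) Rx(roll)).
In Python, from rig import r gives the robot as it stands.
- The arm moves only by the tool carry_out, never from a script. Its argument "rows" is text: rows parted by semicolons, each of 5 numbers parted by spaces: the opening, from 0 (shut) to 1 (fully open), then the shift along the tool's x, y, z in units of 30 mm (1.0 is 30 mm), then the turn about the tool's z in units of 8 degrees (1.0 is 8 degrees). A call has 1 to 12 rows; each row shifts and turns the commanded pose from where the row before left it, along the tool's axes as they then stand; what a row does not reach is not made up. A row lasts 1/8 s, in which the tool goes at most 62.5 mm and 10.7 degrees, less where a joint would pass 70% of its speed; a pose out of reach is approached as far as the arm can. A call is refused whole if a number of a shift passes 1 or a number of a turn 1, either way. A call with a gripper value outside its range is refused whole. The fingers move at their own pace and stop on an object; "newtons" is the grip in N (left out, the last holds). Time passes only in rows, so rows that do not move let the fingers close. It gives the time, the measured TCP pose, the force and the opening at its end, in the units of the state.
- r.sense(): the state, without advancing time (a new reading comes with each control period).
- r.grab_frame(name): name is "side" or "top" or "wrist"; returns the picture (480x640x3 uint8, blue, green, red); there is no depth.
- r.get_calibration(name): a dict with "intrinsics" (3x3 intrinsics, pixels), "position" and "rotation" of the camera in the world. Camera axes: x right, y up, looking along -z (the intrinsics and any distortion apply to the point x, -y, -z); pixel columns grow to the right and rows downward; lengths in mm; the calibration is good to about 2 mm. A picture is of the moment at which its call begins: read the wrist's pose just before it. get_calibration takes no time and is no camera call; for the wrist camera it gives the pose at the moment of the call.
- r.sign_off(): hands the job in, once; it reports no verdict.
The state is a dict: "clock": time; "qpos": joint angles; "qvel": joint speeds; "joint_efforts": joint torques, N m; "eef_pos": TCP position; "tcp_rot": TCP orientation; "contact_force": force on the tool from outside, world axes, zero at the start; "wrist_torque": the same for the moment, N m; "opening": opening from 0.0 (shut) to 1.0 (fully open).
Only numpy, scipy, OpenCV 4.12 (cv2) and the standard library are available. Lean on these libraries where they do the work, as an engineer would, in place of code of your own. Each camera call takes 0.05 s, during which the arm holds its last target.

TASK

Lift the tall steel lid off the pot by its knob and stand it upright, set down and not dropped, on the cork mat. Then take the grease coupler out of the pot and press it squarely onto the tilted nipple of the guide block: push until it snaps over the catches, and on, against the spring, until it is fully home on the nipple's collar. Finish while still gripping the coupler and holding it fully home against the spring; leave the other things on the bench where they are.

Things in the scene. Friction and masses are not known exactly. Their poses are not given: they have to be found in the camera images.
- lid_knob (a point): centre of the lid's black knob, an upright cylinder 28 mm across and 22 mm high (its underside is 8 mm above the lid's flat top); 127 mm above the lid's open rim. Site z points up.
- lid_rim (a point): centre of the lid's open lower rim, its lowest plane, 127 mm straight below the knob's centre; z points up along the lid's axis.
- lid: the lid: a loose plain steel cover like a deep upturned cup, 106 mm across, 108 mm high (138 mm to the top of the knob), about 0.18 kg. It stands over the coupler on the pot's foot and must rise at least 110 mm straight up to clear the coupler. Origin at the centre of its open rim (same point as point lid_rim).
- pot: fixed aluminium pot: a round foot 120 mm across and 12 mm high with a low round wall on it, 92 mm across, up to 28 mm above the table; origin at the centre of its underside on the table. In its middle a stub 12 mm thick and 12 mm high stands up into the coupler's mouth.
- coupler_grip (a point): centre of the coupler's square black handle, the place to grip it: 28 x 28 mm in section (flat sides face the point's x and y), 58 mm long; at the start 83 mm above the table. Site z is the coupler's axis, from the mouth to the handle's end. Below the handle is a round steel nose 35 mm across and 33 mm long.
- coupler_mouth (a point): centre of the open lower end of the coupler's nose, 71 mm from coupler_grip along the axis; z points into the coupler, towards the handle. The round socket opens with a funnel 23 mm wide, narrows to a 17 mm throat 6 to 10 mm in, and is 27 mm deep to a flat roof.
- coupler: the grease coupler: loose, about 0.22 kg, 100 mm long, upright under the lid in the middle of the pot, mouth down, its mouth 12 mm above the table. Origin at its mouth (same point as point coupler_mouth).
- rest_mat: square cork mat on which the lid is to stand, 150 x 150 mm and 4 mm thick, fixed; origin at the centre of its underside on the table, z up.
- guide: the guide block: dark steel, 80 x 66 mm, 48 mm high, on a short rail and a 150 x 76 mm base plate, fixed; origin at the centre of its underside. The nipple leans towards the block's -x end, which faces the robot.
- nipple_seat (a point): centre of the flat face of the collar (34 mm across) at the foot of the brass nipple on the guide block; z is the nipple's axis, pointing outwards, 29 degrees from vertical. Around it fits the coupler at any turn about the axis; fully home, its mouth rests on this face (coupler_mouth meets nipple_seat).
- nipple: the nipple, fixed in the guide block, same origin and axes as point nipple_seat: a post 14 mm thick, 25 mm long, tapered at the tip. Three sprung ball catches, 20 mm across in all, bulge from it 20 mm from the seat. The coupler meets them with its mouth about 17 mm from the seat (about 10 N to pass) and has snapped over them at about 6 mm.
- valve (a joint): travel of the sprung valve pin (7 mm thick) that stands out of the nipple's tip to 36 mm from the seat: 0 out, grows as it is pushed in, 0.009 m with the coupler fully home. The coupler meets it with its mouth 9 mm from the seat; it pushes back with 5 N at first, 9.5 N fully home; let go, the coupler springs back about 7 mm and leans loosely in the catches.
- jar: bystander: small white jar 36 mm across, 55 mm high; origin at its underside.
- pen: bystander: marker pen 130 mm long lying along its x axis, 13 mm thick; origin underneath.
- panel: bystander: flat green circuit board panel 90 x 120 mm, 6 mm thick; origin underneath.
- holder: bystander: small steel board holder on a 70 x 80 mm plate, 46 mm high; origin at its underside.
- driver: bystander: screwdriver 170 mm long lying along its x axis.
- bin: bystander: grey parts tray 80 x 110 mm, 30 mm high; origin at its underside.
Not all that is in view belongs to the job. Leave any red look-alike of the lid alone. There is more than one size of the rest_mat; the job needs the larger.

How it is judged:
By the outcome, as a careful person would: the job done as asked, in the order asked, and still so for the second after the job is handed in, while the arm keeps its last pose, push and grip.
It also fails if it takes over 61 s, if anything falls off the work surface, if the arm or the gripper's body presses on something with over 40 N, if the wrist force passes 120 N, or if a joint passes its speed limit or range.

## Working session

There is one attempt and no reset: what is moved stays moved. The work goes in short steps, Python scripts to look and compute and a tool call to move; the robot and the scene stay as the last step left them, time stands still between calls to the robot, and variables do not carry over. Pictures are saved under pics/ and viewed, and the job is handed in when it is done.

Besides the shell and the picture viewer there is one more tool, called after "Call:" as name(argument=value, ...), one argument or row to a line, values as JSON. carry_out: Moves the arm, as the interface text tells. Its arguments: {"type":"object","properties":{"rows":{"type":"string"},"newtons":{"type":"number"}},"required":["rows"]}

```bash
ls; mkdir -p pics
python3 - <<'E'
from rig import r
import cv2
s=r.sense();print(s)
for n in("side","top","wrist"):
    c=r.get_calibration(n);print(n,c)
    cv2.imwrite(f"pics/{n}0.png",r.grab_frame(n))
E
```

```text
pics
{'clock': 0.0, 'qpos': array([-1.24836301e+00,  3.53661718e-01,  1.63416833e+00, -1.87065443e-05,
        1.15520070e+00, -2.35907181e-03]), 'qvel': array([-0.00280509, -0.00042128,  0.00132407,  0.00107937,  0.00112736,
        0.00094573]), 'joint_efforts': array([-1.08431213e-03, -6.05242109e+01, -3.42070198e+01, -6.65520179e-05,
        9.12227231e-03, -5.62369632e-05]), 'eef_pos': array([ 199.31638075, -591.87466812,  252.53855546]), 'tcp_rot': array([-3.14015452e+00,  1.37106762e-05,  3.24799962e-01]), 'contact_force': array([-0.61046728, -0.48966779, -0.07198392]), 'wrist_torque': array([-0.01535608,  0.05658062, -0.0088455 ]), 'opening': 0.999840797057484}
side {'intrinsics': array([[518.66450383,   0.        , 326.54976992],
       [  0.        , 518.66450383, 237.74913324],
       [  0.        ,   0.        ,   1.        ]]), 'position': array([ 186.43288033,  972.74011818, 1000.2124859 ]), 'rotation': array([ 0.88207976, -0.01056236, -2.81446387])}
top {'intrinsics': array([[461.70012616,   0.        , 315.80423463],
       [  0.        , 461.70012616, 246.35772713],
       [  0.        ,   0.        ,   1.        ]]), 'position': array([ 391.48655752,  -26.37612312, 1086.86520105]), 'rotation': array([ 0.13585212, -0.00297736, -1.55392422])}
wrist {'intrinsics': array([[390.20282618,   0.        , 315.71594086],
       [  0.        , 390.20282618, 242.79307584],
       [  0.        ,   0.        ,   1.        ]]), 'position': array([ 266.89548357, -570.1221549 ,  373.57030915]), 'rotation': array([-0.28227636,  0.00124898, -1.24636579])}
```

View pics/side0.png

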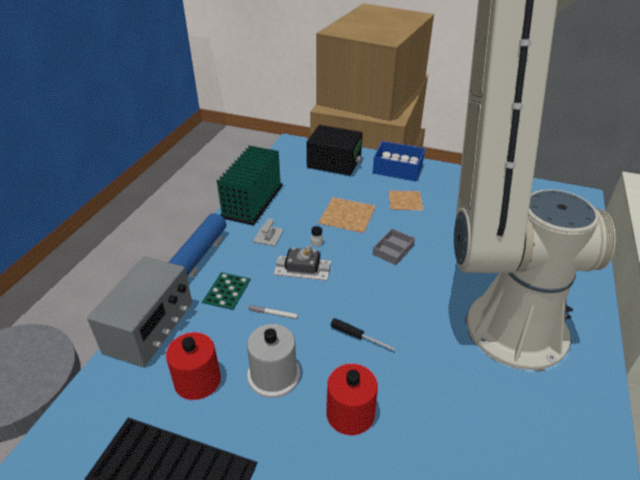

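View pics/top0.png

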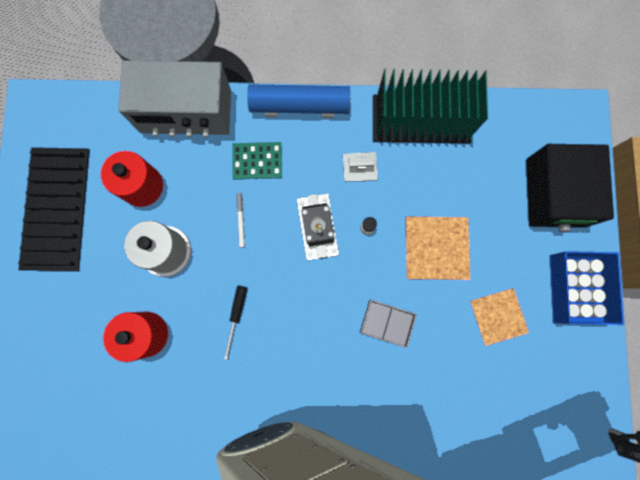

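View pics/wrist0.png

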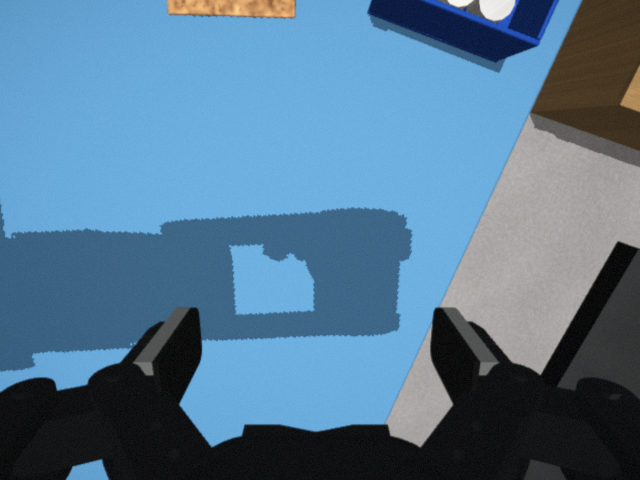

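```bash
cat > h.py <<'E'
import numpy as np,cv2
from scipy.spatial.transform import Rotation as R
from rig import r
def cal(n):
    c=r.get_calibration(n);return c["intrinsics"],np.array(c["position"]),R.from_euler("xyz",c["rotation"]).as_matrix(),c
def ray(n,u,v,cc=None):
    K,p,M,_=cc or cal(n)
    d=np.linalg.solve(K,[u,v,1.]);d=M@np.array([d[0],-d[1],-d[2]]);return p,d/np.linalg.norm(d)
def onz(n,u,v,z,cc=None):
    p,d=ray(n,u,v,cc);return p+d*(z-p[2])/d[2]
def proj(n,P,cc=None):
    K,p,M,_=cc or cal(n)
    q=(np.atleast_2d(P)-p)@M;q=K@np.array([q[:,0],-q[:,1],-q[:,2]]);return (q[:2]/q[2]).T
def tri(a):
    A=np.zeros((3,3));b=np.zeros(3);L=[]
    for p,d in a:
        Q=np.eye(3)-np.outer(d,d);A+=Q;b+=Q@p
    x=np.linalg.solve(A,b);return x,[float(np.linalg.norm((np.eye(3)-np.outer(d,d))@(x-p))) for p,d in a]
def crop(f,u0,v0,w,h,k,out):
    im=cv2.imread(f) if isinstance(f,str) else f
    cv2.imwrite(out,cv2.resize(im[v0:v0+h,u0:u0+w],None,fx=k,fy=k,interpolation=cv2.INTER_CUBIC))
E
python3 - <<'E'
from h import *
print({k:v for k,v in r.get_calibration("top").items() if k not in("intrinsics","position","rotation")})
crop("pics/top0.png",100,140,110,240,2.5,"pics/a.png")
crop("pics/top0.png",280,170,120,110,5,"pics/b.png")
crop("pics/top0.png",390,200,150,155,4,"pics/c.png")
crop("pics/side0.png",220,310,100,100,6,"pics/d.png")
crop("pics/side0.png",260,170,130,120,5,"pics/e.png")
for u,v,z in[(144,243,150),(437,248,4),(498,316,4),(319,226,40),(123,338,150),(123,170,150)]:print(u,v,onz("top",u,v,z).round(1))
print(onz("side",270,335,150))
print(onz("side",348,215,4))
E
```

```text
{}
144 243 [520.4 324.9 150. ]
437 248 [ 540.6 -314.1    4. ]
498 316 [ 383.7 -452.9    4. ]
319 226 [582.  -33.6  40. ]
123 338 [328.8 353.8 150. ]
123 170 [673.9 379.1 150. ]
[518.53359737 335.27185599 150.        ]
[ 537.48755956 -307.87000558    4.        ]
```

View pics/a.png

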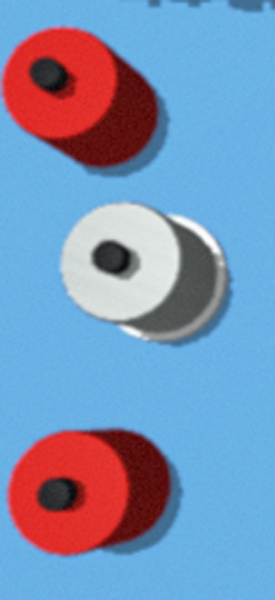

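View pics/b.png

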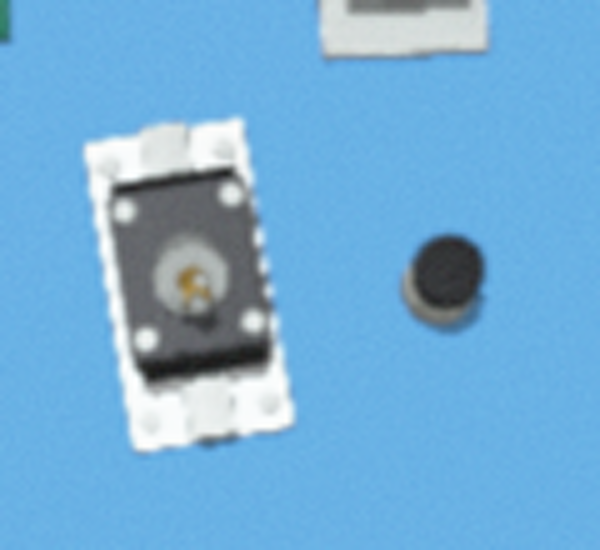

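View pics/c.png

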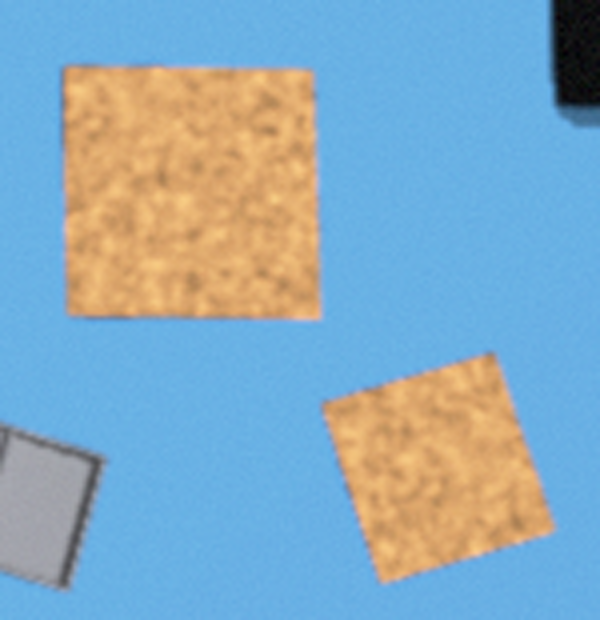

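View pics/d.png

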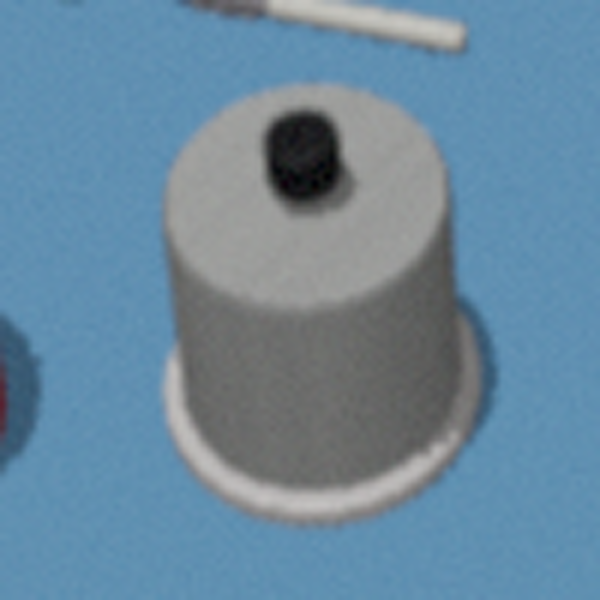

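View pics/e.png

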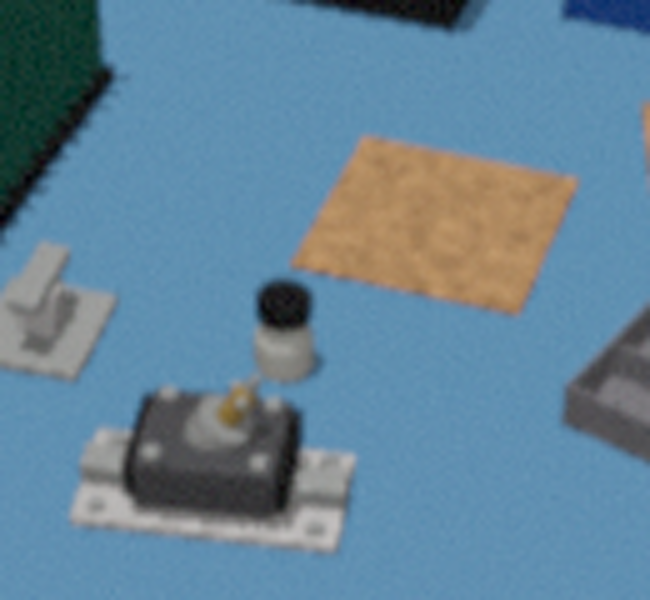

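Run:
```python
from h import *
print("knob",tri([ray("top",144.4,242.8),ray("side",270.3,335.8)]))
m=np.array([[63,66],[313,70],[321,319],[66,316]])/4+[390,200]
P=np.array([onz("top",*q,4) for q in m]);print(P.round(1),P.mean(0),[np.linalg.norm(P[i]-P[i-1]).round(1) for i in range(4)])
m=np.array([[363,136],[577,178],[520,312],[293,266]])/5+[260,170]
P=np.array([onz("side",*q,4) for q in m]);print(P.round(1),P.mean(0),[np.linalg.norm(P[i]-P[i-1]).round(1) for i in range(4)])
m=np.array([[85,145],[243,120],[293,425],[135,450]])/5+[280,170]
P=np.array([onz("top",*q,5) for q in m]);print(P.round(1),P.mean(0),[np.linalg.norm(P[i]-P[i-1]).round(1) for i in range(4)])
d=P[1]-P[2]+P[0]-P[3];print("yaw",np.degrees(np.arctan2(d[1],d[0])))
print("tip",tri([ray("top",280+203/5,170+283/5),ray("side",260+253/5,170+381/5)]))
print("base",tri([ray("top",280+192/5,170+278/5),ray("side",260+220/5,170+421/5)]))
```

```text
knob (array([522.06171211, 328.33317384, 138.3250893 ]), [0.42527632757514067, 0.42527632757492706])
[[ 615.3 -240.8    4. ]
 [ 615.4 -390.2    4. ]
 [ 466.7 -390.8    4. ]
 [ 465.9 -241.1    4. ]] [ 540.84386756 -315.73363887    4.        ] [np.float64(149.3), np.float64(149.4), np.float64(148.7), np.float64(149.6)]
[[ 614.8 -385.3    4. ]
 [ 467.8 -386.9    4. ]
 [ 465.4 -239.4    4. ]
 [ 611.8 -236.2    4. ]] [ 539.95085058 -311.95955533    4.        ] [np.float64(149.1), np.float64(147.0), np.float64(147.5), np.float64(146.4)]
[[653.2  19.9   5. ]
 [666.9 -55.7   5. ]
 [519.8 -81.2   5. ]
 [506.6  -6.9   5. ]] [586.62486884 -30.9775932    5.        ] [np.float64(149.1), np.float64(76.8), np.float64(149.3), np.float64(75.5)]
yaw 10.108159404883626
tip (array([569.1647913 , -37.7065013 ,  82.05207736]), [3.965414427980367, 3.9654144279804195])
base (array([581.61675746, -31.95885825,  52.70270802]), [0.9876245127315637, 0.9876245127315748])
```

Call:
carry_out(
  rows="1 0 0 0 0.53;1 0 0 0 0.53;1 0.55 -0.975 0 0;1 0.55 -0.975 0 0;1 0.55 -0.975 0 0;1 0.55 -0.975 0 0;1 0.55 -0.975 0 0;1 0.55 -0.975 0 0;1 0.55 -0.975 0 0;1 0.55 -0.975 0 0;1 0.55 -0.975 0 0;1 0.55 -0.975 0 0",
  newtons=60,
)

```text
clock: 1.65
eef_pos: [310.6, -274.2, 253.2]
tcp_rot: [-3.142, 0.0, 0.177]
contact_force: [-0.2, -0.2, 0.4]
opening: 1.0
```

Call:
carry_out(
  rows="1 0.55 -0.975 0 0;1 0.55 -0.975 0 0;1 0.55 -0.975 0 0;1 0.55 -0.975 0 0;1 0.55 -0.975 0 0;1 0.55 -0.975 0 0;1 0.55 -0.975 0 0;1 0.55 -0.975 0 0;1 0.55 -0.975 0 0;1 0.55 -0.975 0 0;1 0.55 -0.975 0 0;1 0.55 -0.975 0 0",
)

```text
clock: 3.15
eef_pos: [443.7, 106.1, 253.2]
tcp_rot: [3.142, 0.0, 0.177]
contact_force: [1.1, -0.7, 0.2]
opening: 1.001
```

Call:
carry_out(
  rows="1 0.55 -0.975 0 0;1 0.55 -0.975 0 0;1 0.55 -0.975 0 0;1 0.55 -0.975 0 0;1 0.55 -0.975 0 0;1 0.55 -0.975 0 0;1 0.57 -0.975 0 0;1 0 0 0 0",
)

```text
clock: 4.15
eef_pos: [522.2, 328.7, 252.8]
tcp_rot: [-3.141, 0.0, 0.178]
contact_force: [-0.5, 0.3, 0.3]
opening: 1.0
```

Run:
```python
from h import *
c=cal("wrist");s=r.sense();print(s["eef_pos"],s["qpos"],s["clock"])
cv2.imwrite("pics/w1.png",r.grab_frame("wrist"))
print(proj("wrist",[[522,328,139],[522,328,150]],c))
```

```text
[522.2013306  328.71070746 252.77508619] [5.59229224e-01 3.41178094e-01 1.65174501e+00 3.12057171e-04
 1.14862028e+00 1.95142044e+00] 4.15
[[315.72580612 247.94306876]
 [315.7156401  253.2690766 ]]
```

View pics/w1.png

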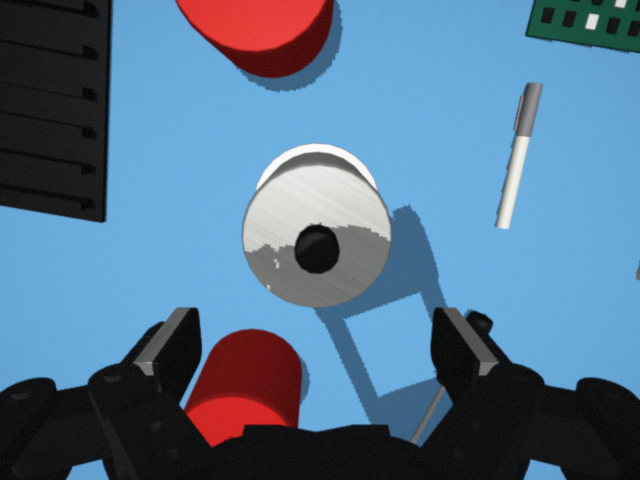

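Call:
carry_out(
  rows="1 0 0 0.8 0;1 0 0 0.8 0;1 0 0 0.8 0;1 0 0 0.8 0;1 0 0 0.38 0;0 0 0 0 0;0 0 0 0 0;0 0 0 0 0;0 0 0 0 0;0 0 0 0 0",
)

```text
clock: 5.45
eef_pos: [522.4, 327.6, 146.9]
tcp_rot: [-3.141, -0.002, 0.177]
contact_force: [-0.9, 1.2, 6.3]
opening: 0.306
```

Run:
```python
from h import *
s=r.sense();print(s["eef_pos"],s["contact_force"],s["opening"],s["clock"])
cv2.imwrite("pics/w2.png",r.grab_frame("wrist"))
```

```text
[522.44783518 327.56339057 146.90031724] [-0.91307719  1.23032901  6.31751462] 0.30643455372319733 5.45
```

View pics/w2.png

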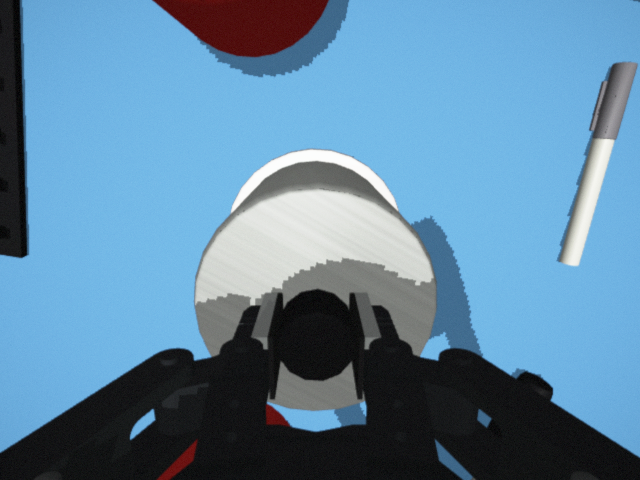

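Call:
carry_out(
  rows="0 0 0 -0.3 0;0 0 0 -0.7 0;0 0 0 -1 0;0 0 0 -1 0;0 0 0 -1 0;0 0 0 -0.7 0;0 0 0 -0.3 0",
  newtons=70,
)

```text
clock: 6.38
eef_pos: [522.1, 327.0, 297.2]
tcp_rot: [-3.141, -0.001, 0.177]
contact_force: [-0.1, 0.0, -2.6]
opening: 0.303
```

Run:
```python
from h import *
s=r.sense();print(s["eef_pos"],s["contact_force"],s["opening"],s["clock"])
im=r.grab_frame("top");cv2.imwrite("pics/t3.png",im);im2=r.grab_frame("side");cv2.imwrite("pics/s3.png",im2)
crop(im,60,130,200,200,3,"pics/t3c.png");crop(im2,180,200,200,200,3,"pics/s3c.png")
```

```text
[522.06353342 326.9591976  297.21806936] [-0.06045122  0.03657823 -2.6352642 ] 0.30336115694688537 6.375
```

View pics/s3c.png

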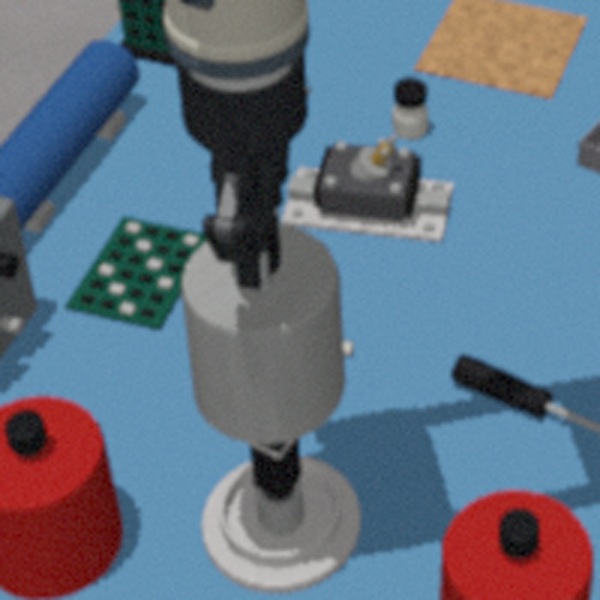

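Call:
carry_out(
  rows="0 -0.08 0.5 0 0;0 -0.14 0.96 0 0;0 -0.14 0.96 0 0;0 -0.14 0.96 0 0;0 -0.14 0.96 0 0;0 -0.14 0.96 0 0;0 -0.14 0.96 0 0;0 -0.14 0.96 0 0;0 -0.14 0.96 0 0;0 -0.14 0.96 0 0;0 -0.14 0.96 0 0;0 -0.14 0.96 0 0",
)

```text
clock: 7.98
eef_pos: [531.2, -10.0, 294.7]
tcp_rot: [-3.141, 0.002, 0.177]
contact_force: [0.7, 0.5, -2.3]
opening: 0.304
```

Call:
carry_out(
  rows="0 -0.14 0.96 0 0;0 -0.14 0.96 0 0;0 -0.14 0.96 0 0;0 -0.14 0.96 0 0;0 -0.14 0.96 0 0;0 -0.14 0.96 0 0;0 -0.14 0.96 0 0;0 -0.14 0.96 0 0;0 -0.14 0.96 0 0;0 -0.14 0.96 0 0;0 -0.14 0.5 0 0;0 0 0 0 0",
)

```text
clock: 9.48
eef_pos: [539.3, -315.2, 295.0]
tcp_rot: [-3.141, 0.001, 0.175]
contact_force: [-0.4, 0.5, -2.7]
opening: 0.304
```

Run:
```python
from h import *
s=r.sense();print(s["eef_pos"],s["contact_force"],s["opening"],s["clock"])
c=cal("wrist");im=r.grab_frame("wrist");cv2.imwrite("pics/w4.png",im)
im2=r.grab_frame("side");crop(im2,260,60,180,200,3,"pics/s4c.png")
```

```text
[ 539.28341882 -315.24052547  295.02265524] [-0.41380906  0.47454709 -2.72715355] 0.30446038094187616 9.475
```

View pics/w4.png

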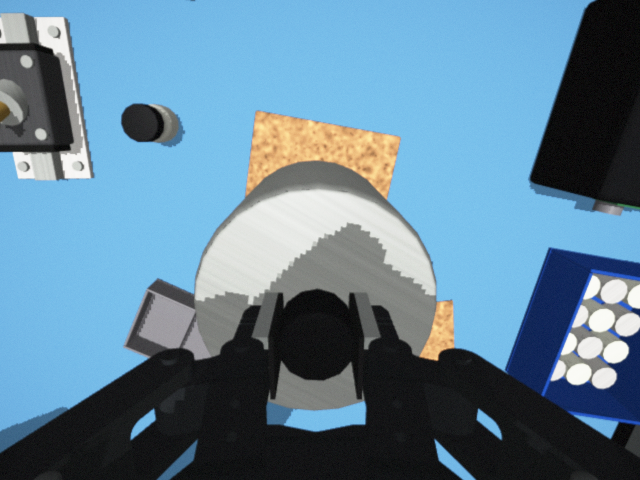

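View pics/s4c.png

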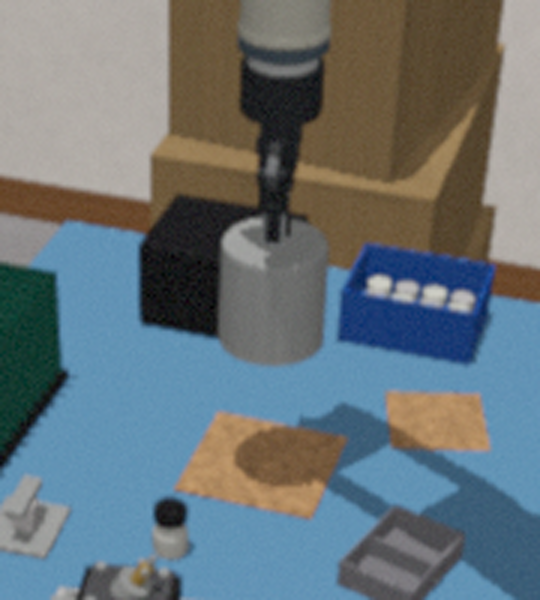

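View pics/t3c.png

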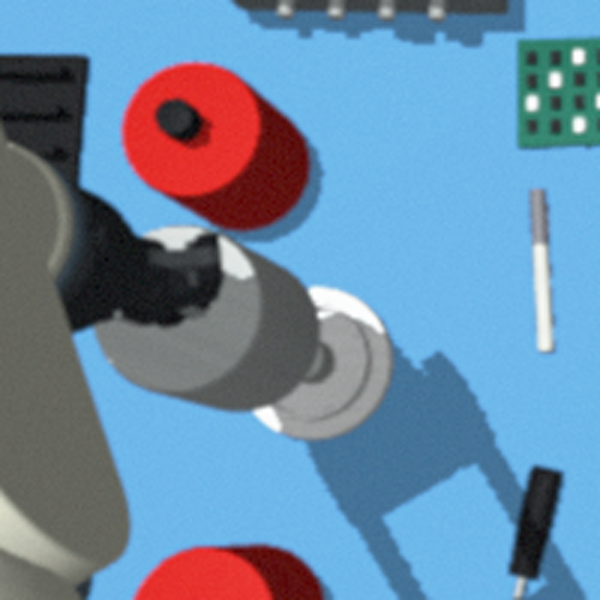

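Call:
carry_out(
  rows="0 0 0 0.6 0;0 0 0 0.9 0;0 0 0 0.9 0;0 0 0 0.9 0;0 0 0 0.9 0;0 0 0 0.5 0;0 0 0 0.1 0;0 0 0 0 0",
)

```text
clock: 10.58
eef_pos: [540.6, -314.6, 152.3]
tcp_rot: [3.141, -0.001, 0.177]
contact_force: [0.4, 0.4, -2.3]
opening: 0.3
```

Call:
carry_out(
  rows="0 0 0 0.1 0;0 0 0 0.1 0;0 0 0 0.1 0;0 0 0 0.05 0;0 0 0 0 0",
)

```text
clock: 11.2
eef_pos: [540.2, -314.6, 141.2]
tcp_rot: [-3.141, 0.0, 0.177]
contact_force: [-0.8, -0.1, -0.9]
opening: 0.307
```

Call:
carry_out(
  rows="0 0 0 0.05 0;0 0 0 0.03 0;0 0 0 0 0",
)

```text
clock: 11.58
eef_pos: [540.3, -314.6, 139.1]
tcp_rot: [3.142, -0.0, 0.177]
contact_force: [0.2, 0.1, -0.7]
opening: 0.302
```

Call:
carry_out(
  rows="0 0 0 0.03 0;0 0 0 0.03 0;0 0 0 0 0",
)

```text
clock: 11.95
eef_pos: [540.6, -314.5, 138.9]
tcp_rot: [3.141, -0.001, 0.177]
contact_force: [-4.2, 4.2, 14.4]
opening: 0.303
```

Call:
carry_out(
  rows="0 0 0 -0.03 0;0.5 0 0 0 0;0.9 0 0 0 0;1 0 0 0 0;1 0 0 -0.2 0;1 0 0 -0.7 0;1 0 0 -1 0;1 0 0 -1 0",
)

```text
clock: 12.95
eef_pos: [540.2, -314.6, 226.2]
tcp_rot: [-3.142, 0.0, 0.177]
contact_force: [0.3, -0.5, -0.3]
opening: 1.0
```

Run:
```python
from h import *
s=r.sense();print(s["eef_pos"],s["contact_force"],s["opening"],s["clock"])
im=r.grab_frame("wrist");cv2.imwrite("pics/w5.png",im)
im2=r.grab_frame("side");crop(im2,260,60,180,200,3,"pics/s5c.png");crop(im2,220,310,100,100,6,"pics/s5p.png")
im=r.grab_frame("top");crop(im,100,170,110,130,5,"pics/t5c.png")
```

```text
[ 540.18002378 -314.60294047  226.22873168] [ 0.29095    -0.49792099 -0.29240262] 1.000120478270179 12.95
```

View pics/s5c.png

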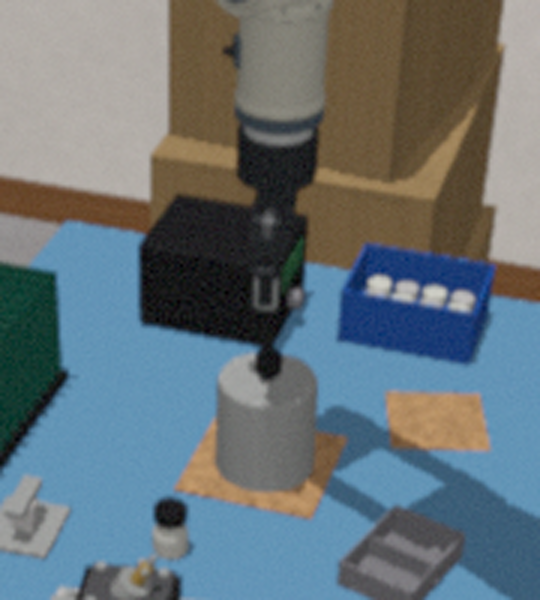

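View pics/s5p.png

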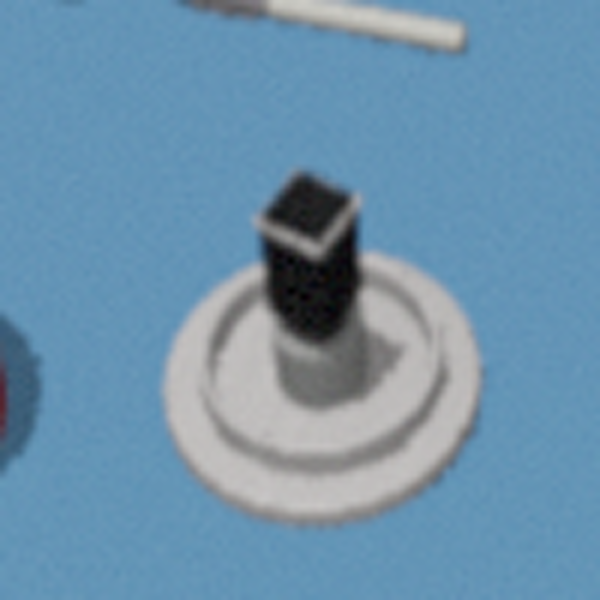

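View pics/t5c.png

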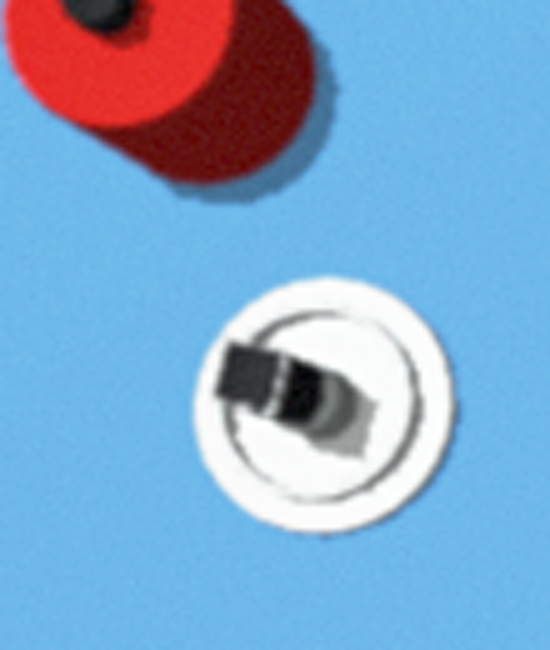

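View pics/w5.png

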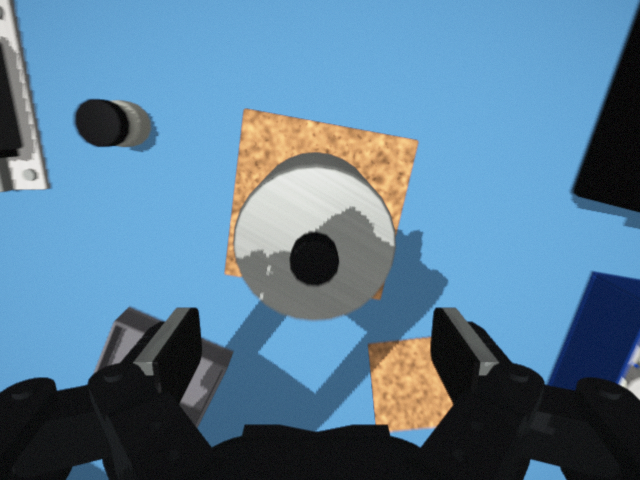

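Call:
carry_out(
  rows="1 0.16 -0.9 0 0;1 0.16 -0.9 0 0;1 0.16 -0.9 0 0;1 0.16 -0.9 0 0;1 0.16 -0.9 0 0;1 0.16 -0.9 0 0;1 0.16 -0.9 0 0;1 0 0 0 0",
)

```text
clock: 14.1
eef_pos: [539.4, -121.2, 224.2]
tcp_rot: [-3.141, 0.002, 0.179]
contact_force: [-0.3, 0.1, -0.8]
opening: 0.999
```

Run:
```python
from h import *
m=np.array([[228,342],[288,355],[270,413],[218,395]])/5+[100,170]
P=np.array([onz("top",*q,112) for q in m]);print(P.round(1),P.mean(0))
m=np.array([[258,220],[302,172],[358,198],[318,250]])/6+[220,310]
P=np.array([onz("side",*q,112) for q in m]);print(P.round(1),P.mean(0))
for i in range(4):
    d=P[i]-P[i-1];print(np.linalg.norm(d),np.degrees(np.arctan2(d[1],d[0])))
import pickle
c=cal("wrist");s=r.sense();print(s["eef_pos"],s["clock"])
cv2.imwrite("pics/w6.png",r.grab_frame("wrist"));pickle.dump(c,open("w6.pkl","wb"))
print(proj("wrist",[[581,-32,52],[569,-34,82]],c))
```

```text
[[535.6 336.4 112. ]
 [530.5 310.5 112. ]
 [505.4 316.5 112. ]
 [512.8 339.1 112. ]] [521.08379454 325.61746381 112.        ]
[[534.7 341.2 112. ]
 [528.6 315.9 112. ]
 [504.8 320.3 112. ]
 [509.2 346.4 112. ]] [519.32358382 330.94293899 112.        ]
26.019904082720185 -11.550553936819403
25.96180789638226 -103.5584936805871
24.154692029724306 169.70832600824437
26.493990259037613 80.52900596103925
[ 539.41997059 -121.17609217  224.1882669 ] 14.1
[[205.13990014 149.73666606]
 [194.04918965 170.77121557]]
```

View pics/w6.png

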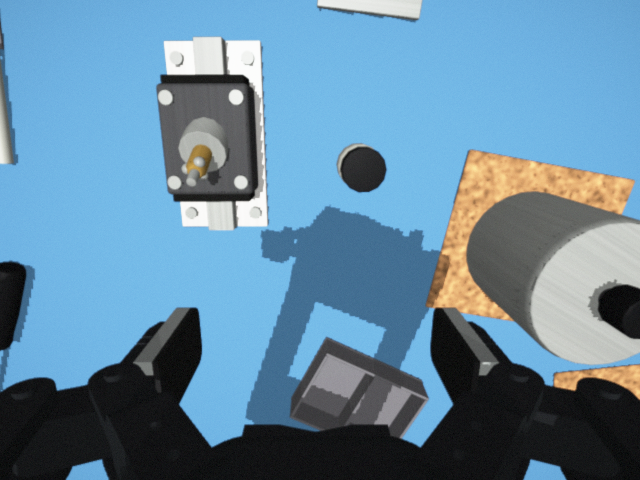

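Call:
carry_out(
  rows="1 0.16 -0.9 0 0;1 0.16 -0.9 0 0;1 0.16 -0.9 0 0;1 0.16 -0.9 0 0;1 0 0 0 0",
)

```text
clock: 14.78
eef_pos: [539.9, -12.6, 224.7]
tcp_rot: [-3.142, 0.0, 0.178]
contact_force: [0.3, -0.0, 0.0]
opening: 1.0
```

Run:
```python
from h import *
import pickle
c=cal("wrist");s=r.sense();print(s["eef_pos"],s["clock"])
im=r.grab_frame("wrist");cv2.imwrite("pics/w7.png",im);pickle.dump(c,open("w7.pkl","wb"))
print(proj("wrist",[[581,-32,52],[569,-34,82]],c))
crop("pics/w6.png",140,80,140,140,5,"pics/w6c.png")
u,v=proj("wrist",[[575,-32,66]],c)[0].astype(int);print(u-70,v-70)
crop(im,u-70,v-70,140,140,5,"pics/w7c.png")
```

```text
[539.94411595 -12.59799552 224.7166106 ] 14.775
[[350.12166968 177.0659276 ]
 [353.16812004 200.19730784]]
280 117
```

View pics/w6c.png

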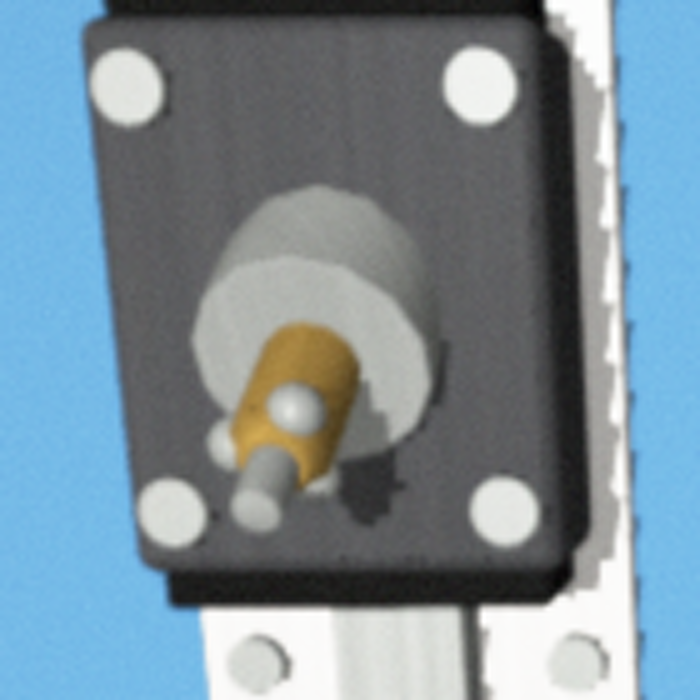

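View pics/w7c.png

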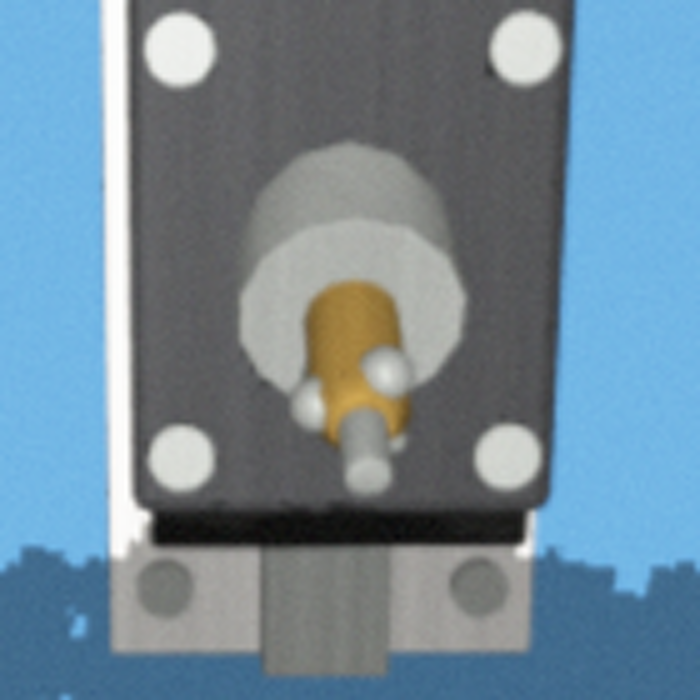

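Run:
```python
from h import *
import pickle
a=pickle.load(open("w6.pkl","rb"));b=pickle.load(open("w7.pkl","rb"))
A=lambda u,v:ray("wrist",140+u/5,80+v/5,a)
B=lambda u,v:ray("wrist",280+u/5,117+v/5,b)
T,e=tri([A(258,510),B(368,473)]);S,e2=tri([A(313,360),B(352,308)])
print("tip",T,e,"seat",S,e2);d=T-S;print(np.linalg.norm(d),np.degrees(np.arccos(d[2]/np.linalg.norm(d))),np.degrees(np.arctan2(-d[1],-d[0])))
# model: given seat params and yaw, compare
yaw=np.radians(10.1);n=np.array([-np.sin(np.radians(29))*np.cos(yaw),-np.sin(np.radians(29))*np.sin(yaw),np.cos(np.radians(29))])
print("seat from tip",T-36*n,"n",n)
print(proj("top",[T,S]),proj("side",[T,S]))
```

```text
tip [562.51520295 -35.00749911  88.69894635] [0.02696605261317202, 0.026966052612730655] seat [580.06706411 -31.83984606  57.56858159] [0.4244064325962011, 0.424406432596357]
35.87759003437369 29.809537350044078 10.23027257048873
seat from tip [579.69788101 -31.94679798  57.2126369 ] n [-0.47729661 -0.08501948  0.87461971]
[[319.70154295 230.80526506]
 [318.26870435 225.45814595]] [[311.10953782 245.15987939]
 [304.83102131 253.09884388]]
```

Call:
carry_out(
  rows="1 0.11 -0.94 0 0;1 0.11 -0.94 0 0;1 0.11 -0.94 0 0;1 0.11 -0.94 0 0;1 0.11 -0.94 0 0;1 0.11 -0.94 0 0;1 0.11 -0.94 0 0;1 0.11 -0.94 0 0;1 0.11 -0.94 0 0;1 0.11 -0.94 0 0;1 0.11 -0.94 0 0;1 0.14 -0.94 0 0",
)

```text
clock: 16.32
eef_pos: [521.2, 326.7, 224.8]
tcp_rot: [3.141, 0.0, 0.176]
contact_force: [0.8, 0.6, -1.0]
opening: 0.999
```

Call:
carry_out(
  rows="1 0 0 0 0.9;1 0 0 0 0.9;1 0 0 0 0.85;1 0 0 0 0",
)

```text
clock: 16.82
eef_pos: [521.1, 326.1, 224.8]
tcp_rot: [3.141, 0.0, -0.194]
contact_force: [0.5, -0.4, -0.1]
opening: 0.999
```

Run:
```python
from h import *
import pickle
c=cal("wrist");s=r.sense();print(s["eef_pos"],s["tcp_rot"],s["qpos"],s["clock"])
im=r.grab_frame("wrist");cv2.imwrite("pics/w8.png",im);pickle.dump(c,open("w8.pkl","wb"))
u,v=proj("wrist",[[520.5,328,100]],c)[0].astype(int);print(u-70,v-70)
crop(im,u-70,v-70,140,140,5,"pics/w8c.png")
```

```text
[521.1287986  326.07621817 224.78367046] [ 3.14108967e+00  2.94252140e-05 -1.93510709e-01] [ 5.56852095e-01  3.64989573e-01  1.68349357e+00 -3.91610521e-04
  1.09347405e+00  2.32133909e+00] 16.825
242 174
```

View pics/w8.png

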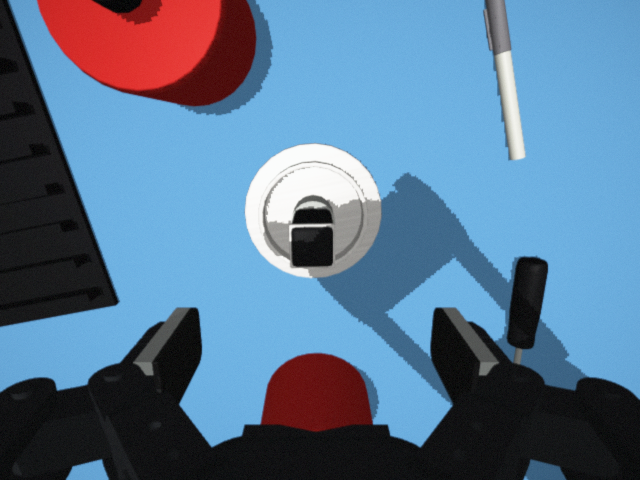

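View pics/w8c.png

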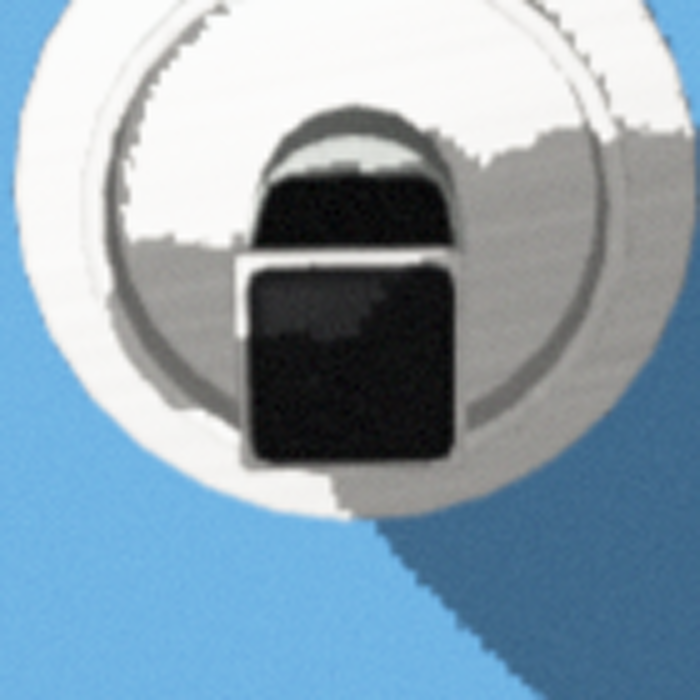

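Run:
```python
from h import *
import pickle
c=pickle.load(open("w8.pkl","rb"))
m=np.array([[238,252],[460,250],[465,460],[245,467]])/5+[242,174]
P=np.array([onz("wrist",*q,112,c) for q in m]);print(P.round(1),P.mean(0),[np.linalg.norm(P[i]-P[i-1]).round(1) for i in range(4)])
for i in range(4):
    d=P[i]-P[i-1];print(np.degrees(np.arctan2(d[1],d[0])))
s=r.sense();y=s["tcp_rot"][2];d=P.mean(0)-s["eef_pos"];d[2]=86-s["eef_pos"][2]
print("tool delta/30",d@np.array([np.cos(y),np.sin(y),0])/30,d@np.array([np.sin(y),-np.cos(y),0])/30,-d[2]/30)
```

```text
[[539.2 338.3 112. ]
 [534.2 311.5 112. ]
 [507.1 315.8 112. ]
 [511.6 343.4 112. ]] [523.00057691 327.22370982 112.        ] [np.float64(28.1), np.float64(27.3), np.float64(27.4), np.float64(28.0)]
-10.3603211469009
-100.56906545776268
170.96878977271257
80.83658026944268
tool delta/30 0.05886746696867261 -0.044759444148788664 4.6281354814994975
```

Call:
carry_out(
  rows="1 0.06 -0.04 0.5 -0.16;1 0 0 0.9 0;1 0 0 0.9 0;1 0 0 0.9 0;1 0 0 0.9 0;1 0 0 0.5 0;0 0 0 0.03 0;0 0 0 0 0;0 0 0 0 0;0 0 0 0 0;0 0 0 0 0",
  newtons=40,
)

```text
clock: 18.25
eef_pos: [522.9, 328.5, 87.3]
tcp_rot: [-3.14, -0.001, -0.171]
contact_force: [-0.7, -0.9, 5.8]
opening: 0.322
```

Run:
```python
from h import *
s=r.sense();print(s["eef_pos"],s["tcp_rot"],s["contact_force"],s["wrist_torque"],s["opening"],s["clock"])
im=r.grab_frame("wrist");cv2.imwrite("pics/w9.png",im)
```

```text
[522.91644554 328.488386    87.27403067] [-3.14043609e+00 -1.34938248e-03 -1.70773699e-01] [-0.67209253 -0.88537716  5.8244805 ] [-0.10283632  0.13356217  0.03688459] 0.3215550925595931 18.25
```

View pics/w9.png

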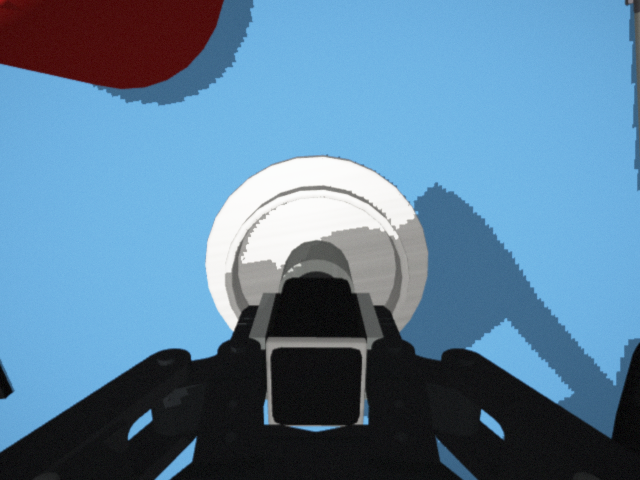

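Run:
```python
from h import *
import pickle
a=pickle.load(open("w6.pkl","rb"));b=pickle.load(open("w7.pkl","rb"))
y=np.radians(10.1);ex=np.array([np.cos(y),np.sin(y)]);ey=np.array([-np.sin(y),np.cos(y)]);o=np.array([586.6,-31])
def rel(p):return ((p[:2]-o)@ex).round(1),((p[:2]-o)@ey).round(1)
# bolt triangulation for top height
A=lambda u,v:ray("wrist",140+u/5,80+v/5,a)
B=lambda u,v:ray("wrist",280+u/5,117+v/5,b)
for p,q in[((127,87),(180,50)),((480,86),(525,50)),((172,513),(181,458)),((504,512),(507,457))]:
    P,e=tri([A(*p),B(*q)]);print("bolt",P.round(1),e[0],rel(P))
# near edge and far edge
for u,v in[(90,20),(545,15),(140,565),(580,565)]:
    for z in(44,48):print(u,v,z,rel(onz("wrist",140+u/5,80+v/5,z,a)))
crop("pics/w7.png",270,60,160,120,5,"pics/w7d.png")
```

```text
bolt [ 6.119e+02 -6.000e-01  5.140e+01] 0.07741231453790667 (np.float64(30.2), np.float64(25.5))
bolt [620.8 -49.7  51.2] 0.16562576908523158 (np.float64(30.4), np.float64(-24.4))
bolt [552.8 -11.3  50.9] 0.004316724192722028 (np.float64(-29.9), np.float64(25.3))
bolt [561.8 -60.5  51. ] 0.015006568201920535 (np.float64(-29.6), np.float64(-24.7))
90 20 44 (np.float64(39.9), np.float64(32.6))
90 20 48 (np.float64(39.4), np.float64(31.0))
545 15 44 (np.float64(40.7), np.float64(-32.9))
545 15 48 (np.float64(40.2), np.float64(-33.5))
140 565 44 (np.float64(-38.8), np.float64(33.5))
140 565 48 (np.float64(-38.2), np.float64(32.0))
580 565 44 (np.float64(-38.7), np.float64(-34.7))
580 565 48 (np.float64(-38.0), np.float64(-35.3))
```

View pics/w7d.png

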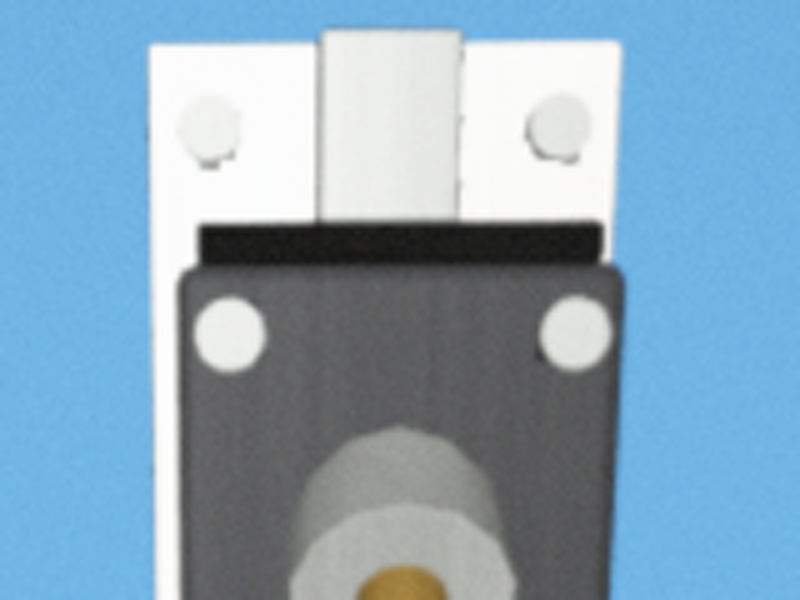

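Call:
carry_out(
  rows="0 0 0 -0.3 0;0 0 0 -0.8 0;0 0 0 -0.9 -0.5;0 0 0 -0.9 -0.9;0 0 0 -0.6 -0.9;0 0 0 0 -0.19;0 0.17 0.6 0 0;0 0.17 0.9 0 0;0 0.17 0.95 0 0;0 0.17 0.95 0 0;0 0.17 0.95 0 0;0 0.17 0.95 0 0",
  newtons=40,
)

```text
clock: 19.8
eef_pos: [580.2, 174.8, 189.8]
tcp_rot: [3.141, 0.002, 0.174]
contact_force: [0.5, 0.2, -1.8]
opening: 0.322
```

Call:
carry_out(
  rows="0 0.17 0.95 0 0;0 0.17 0.95 0 0;0 0.17 0.95 0 0;0 0.17 0.95 0 0;0 0.17 0.95 0 0;0 0.18 0.95 0 0;0 0.18 0.95 0 0;0 0.17 0.22 0 0;0 0 0 0 0",
)

```text
clock: 20.92
eef_pos: [657.1, -19.2, 190.2]
tcp_rot: [-3.141, 0.001, 0.175]
contact_force: [-1.0, -0.2, -2.5]
opening: 0.322
```

Run:
```python
from h import *
s=r.sense();print(s["eef_pos"],s["tcp_rot"],s["contact_force"],s["wrist_torque"],s["opening"],s["clock"])
im=r.grab_frame("wrist");cv2.imwrite("pics/w10.png",im)
im=r.grab_frame("side");crop(im,200,130,160,150,4,"pics/s10.png")
```

```text
[657.09151048 -19.22562859 190.22898372] [-3.14112820e+00  1.33932543e-03  1.74689694e-01] [-0.9987519  -0.17581188 -2.53743166] [0.06313111 0.00968645 0.00486984] 0.32228848117817854 20.925
```

View pics/w10.png

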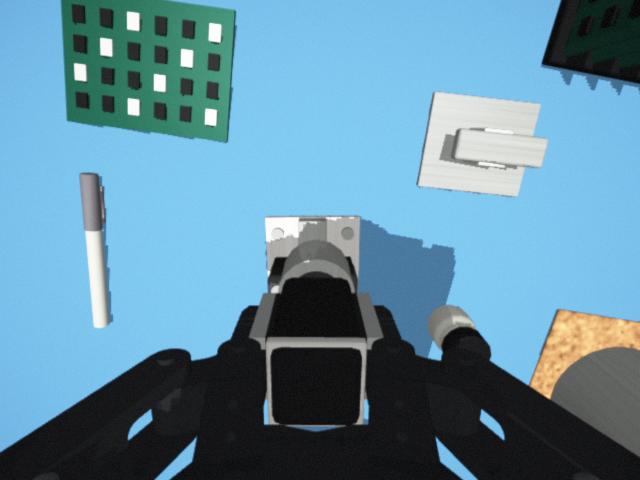

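View pics/s10.png

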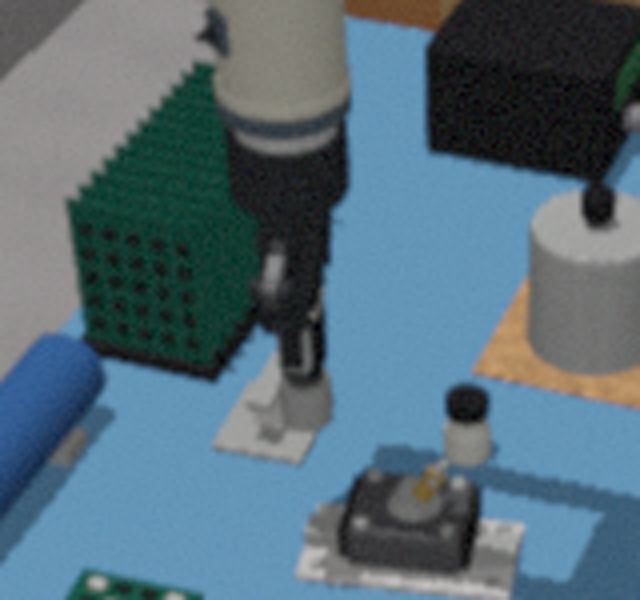

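Call:
carry_out(
  rows="0 0 0 0.7 0;0 0 0 0.9 0;0 0 0 0.7 0;0 0 0 0.3 0;0 0 0 0.03 0;0 -0.3 0 0 0;0 0 0 0 0",
  newtons=25,
)

```text
clock: 21.9
eef_pos: [648.1, -20.4, 113.0]
tcp_rot: [3.141, -0.0, 0.177]
contact_force: [-0.6, -0.6, -3.4]
opening: 0.323
```

Call:
carry_out(
  rows="0 -0.2 0 0 0;0 -0.1 0 0 0;0 -0.1 0 0 0;0 -0.1 0 0 0",
)

```text
clock: 22.4
eef_pos: [636.5, -22.7, 113.9]
tcp_rot: [3.141, -0.007, 0.177]
contact_force: [6.9, 2.1, -0.1]
opening: 0.324
```

Run:
```python
from h import *
s=r.sense();print(s["eef_pos"],s["tcp_rot"],s["contact_force"],s["wrist_torque"],s["opening"],s["clock"])
im=r.grab_frame("side");crop(im,220,160,140,140,4,"pics/s11.png")
im=r.grab_frame("wrist");cv2.imwrite("pics/w11.png",im)
```

```text
[636.47070627 -22.65666928 113.94168978] [ 3.14079795 -0.00653269  0.17650959] [ 6.87272001  2.10684656 -0.05959493] [ 0.41237033 -1.46906835 -0.00667763] 0.3243614090121392 22.4
```

View pics/s11.png

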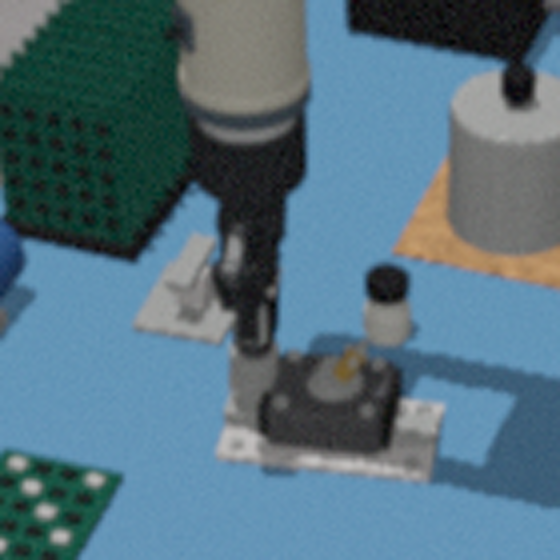

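View pics/w11.png

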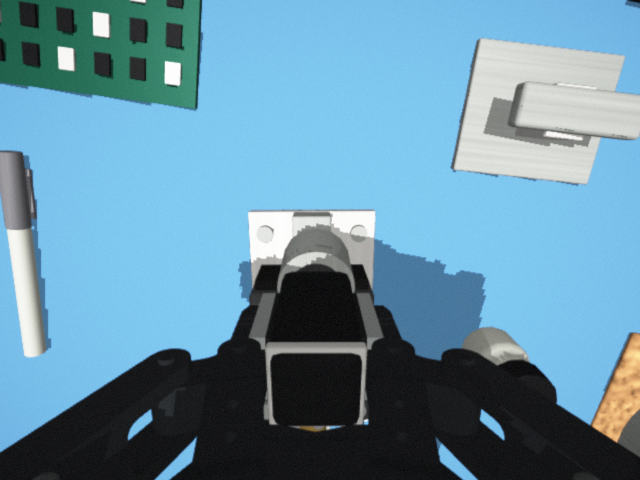

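Call:
carry_out(
  rows="0 -0.1 0 0 0;0 -0.1 0 0 0;0 -0.1 0 0 0;0 -0.1 0 0 0;0 -0.1 0 0 0;0 0 0 0 0",
  newtons=25,
)

```text
clock: 23.25
eef_pos: [621.5, -25.4, 113.9]
tcp_rot: [3.141, -0.006, 0.177]
contact_force: [5.2, 1.1, -0.6]
opening: 0.321
```

Run:
```python
from h import *
s=r.sense();print(s["eef_pos"],s["tcp_rot"],s["contact_force"],s["wrist_torque"],s["opening"],s["clock"])
im=r.grab_frame("side");crop(im,250,190,90,100,6,"pics/s12.png")
im=r.grab_frame("wrist");cv2.imwrite("pics/w12.png",im)
```

```text
[621.48315524 -25.39073388 113.86433522] [ 3.14068777 -0.00602649  0.17660191] [ 5.15165851  1.12433214 -0.61030885] [ 0.25114527 -1.207753    0.03817158] 0.32089645063110284 23.25
```

View pics/s12.png

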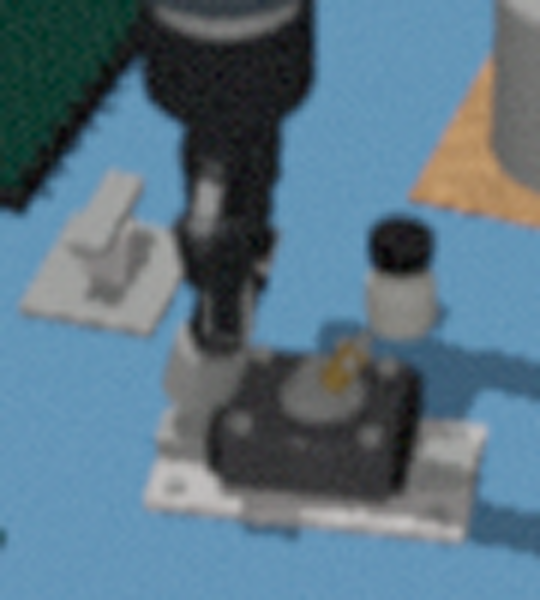

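View pics/w12.png

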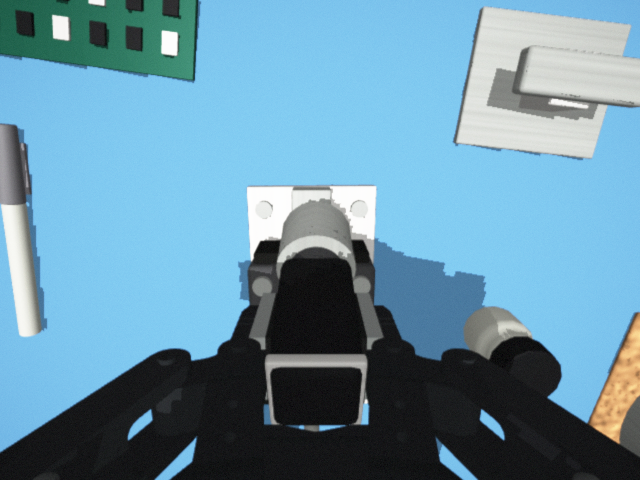

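Call:
carry_out(
  rows="0 -0.1 0 0 0;0 -0.1 0 0 0;0 -0.1 0 0 0;0 -0.03 0 0 0;0 0 0 0 0;0 0.2 0 -0.1 0;0 0 0 -0.8 0;0 0 0 -0.9 0;0 0 0 -0.3 0;0 0 0 0 0",
  newtons=25,
)

```text
clock: 24.6
eef_pos: [615.1, -26.2, 175.4]
tcp_rot: [3.141, -0.0, 0.177]
contact_force: [0.2, -0.0, -3.7]
opening: 0.325
```

Run:
```python
from h import *
import pickle
c=cal("wrist")
s=r.sense();print(s["eef_pos"],s["tcp_rot"],s["contact_force"],s["wrist_torque"],s["opening"],s["clock"])
pickle.dump((c,s),open("w13.pkl","wb"))
im=r.grab_frame("wrist");cv2.imwrite("pics/w13.png",im);crop(im,220,170,200,270,3,"pics/w13c.png")
im=r.grab_frame("side");crop(im,240,130,110,140,5,"pics/s13.png")
```

```text
[615.07610035 -26.20368972 175.42522303] [ 3.14147752e+00 -1.97001648e-04  1.76780616e-01] [ 0.21300068 -0.04564275 -3.65930462] [-0.00962057  0.0004559  -0.01690265] 0.32467656192802435 24.6
```

View pics/w13c.png

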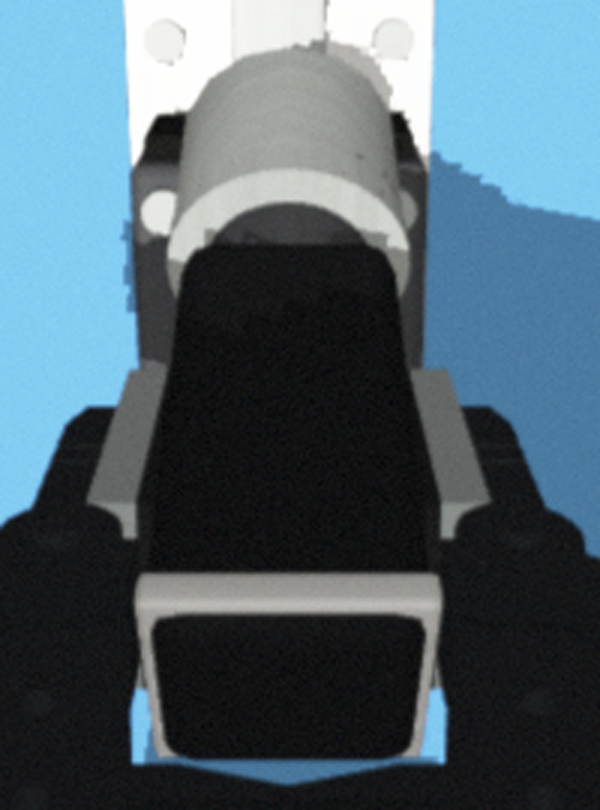

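View pics/s13.png

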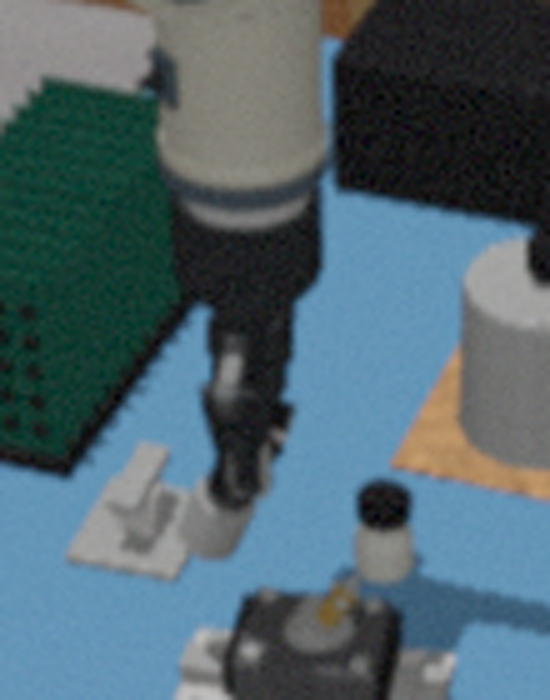

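```bash
cat > fit.py <<'E'
from h import *
import pickle
from scipy.optimize import least_squares
def fit(pk,obs,off,k):
    c,s=pickle.load(open(pk,"rb"))
    M=R.from_euler("xyz",s["tcp_rot"]).as_matrix();t=s["eef_pos"]
    def pts(p):
        th,gx,gz=p;a=np.array([-np.sin(th),0,-np.cos(th)]);u=np.array([np.cos(th),0,-np.sin(th)]);G=np.array([gx,0,gz])
        return np.array([G+q*a+w*u for q,w,_ in obs]),G,a
    def res(p):return proj("wrist",pts(p)[0]@M.T+t,c)[:,1]-np.array([o[2]/k+off for o in obs])
    f=least_squares(res,[.5,0,3]);P,G,a=pts(f.x)
    print("theta",np.degrees(f.x[0]),"G tool",f.x[1:],"res px",f.fun.round(2))
    return G,a
E
python3 - <<'E'
from fit import *
fit("w13.pkl",[(-71,17.5,50),(-38,17.5,168),(29,-14,757),(29,14,608)],170,3)
fit("w13.pkl",[(-71,17.5,50),(-38,17.5,168),(29,-14,757)],170,3)
E
```

```text
theta 21.682865973553177 G tool [2.31437633 7.7102567 ] res px [-0.18  0.22  0.05 -0.09]
theta 21.298985783488884 G tool [2.63986012 7.34700397] res px [0. 0. 0.]
```

Run:
```python
from h import *
crop("pics/w10.png",220,200,200,240,3,"pics/w10c.png")
```

```text
(no output)
```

View pics/w10c.png

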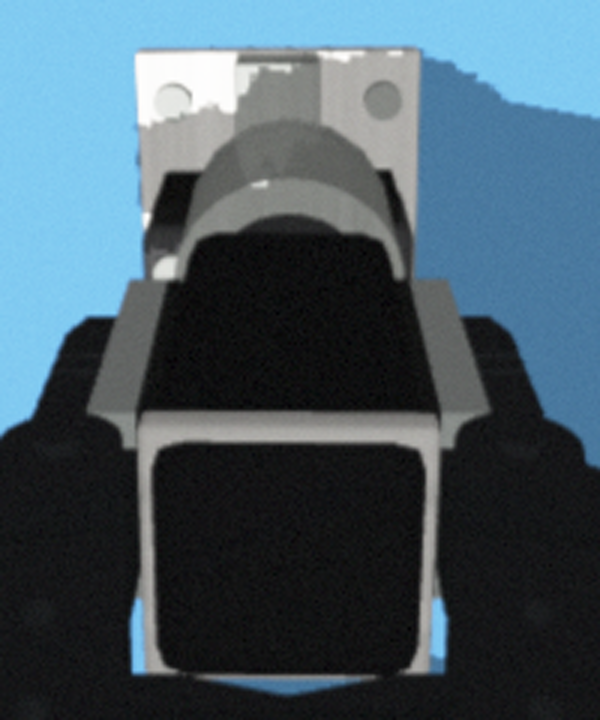

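```bash
cat > fit2.py <<'E'
from h import *
import pickle
from scipy.optimize import least_squares
c,s=pickle.load(open("w13.pkl","rb"))
M=R.from_euler("xyz",s["tcp_rot"]).as_matrix();t=s["eef_pos"]
def fit(obs,fixth=None,d=(0,0)):
    def pts(p):
        th,gx,gz=p
        if fixth is not None: th=fixth
        a=np.array([-np.sin(th),0,-np.cos(th)]);u=np.array([np.cos(th),0,-np.sin(th)]);G=np.array([gx,0,gz])
        return np.array([G+q*a+w*u for q,w,_ in obs])
    def res(p):return proj("wrist",pts(p)@M.T+t,c)[:,1]-np.array([o[2] for o in obs])
    f=least_squares(res,[.3,0,3]);print("theta",np.degrees(f.x[0]).round(2),"G",f.x[1:].round(2),"res",f.fun.round(2))
    return f.x
E
python3 - <<'E'
from fit2 import *
o=[(-71,17.5,200+122/3),(-38,17.5,200+178/3),(29,-14,200+675/3)]
fit(o);fit(o,0.)
print((proj("wrist",np.array([[0,0,3],[0,0,25]])@M.T+t,c)))
E
```

```text
theta -1.19 G [-1.35  6.42] res [-0.  0.  0.]
theta 17.19 G [-3.1   8.85] res [-0.57  0.55 -0.04]
[[313.75329315 337.75414288]
 [314.03085646 310.26442439]]
```

Call:
carry_out(
  rows="0 0.34 0 0 0;0 0 0 0.8 0;0 0 0 0.8 0;0 0 0 0.4 0;0 0 0 0.05 0;0 -0.2 0 0 0;0 -0.1 0 0 0;0 -0.1 0 0 0;0 -0.1 0 0 0;0 -0.1 0 0 0;0 -0.1 0 0 0;0 -0.08 0 0 0",
  newtons=25,
)

```text
clock: 26.2
eef_pos: [604.5, -28.3, 114.5]
tcp_rot: [3.141, -0.006, 0.177]
contact_force: [8.4, 0.9, -7.8]
opening: 0.324
```

Run:
```python
from h import *
s=r.sense();print(s["eef_pos"],s["contact_force"],s["wrist_torque"],s["clock"])
im=r.grab_frame("wrist");cv2.imwrite("pics/w14.png",im);crop(im,220,140,200,290,2.7,"pics/w14c.png")
```

```text
[604.50589941 -28.31033792 114.4930628 ] [ 8.35137401  0.90438271 -7.83400968] [ 0.36279904 -1.52726906  0.02141367] 26.2
```

View pics/w14c.png

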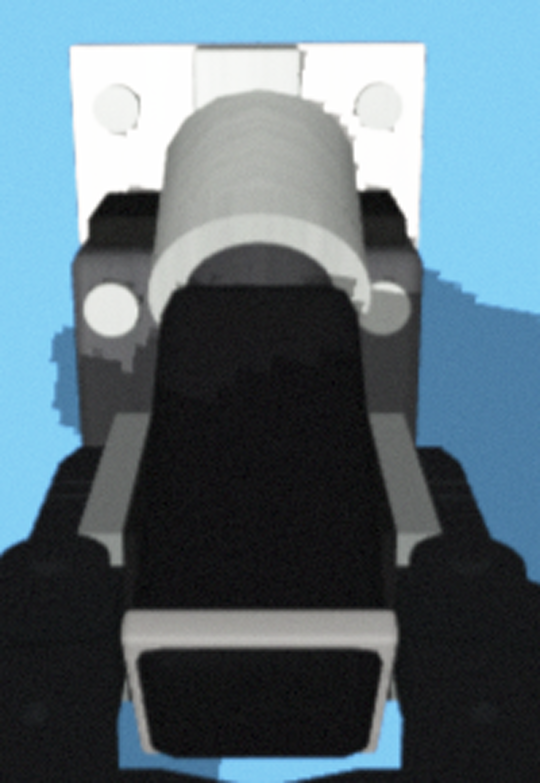

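Run:
```python
from fit2 import *
fit([(-71,17.5,173.3),(-38,17.5,218.9),(29,-14,419.6)])
fit([(-71,17.5,173.3),(-38,17.5,218.9),(29,-14,419.6),(29,14,140+643/2.7)])
```

```text
theta 27.3 G [3.47 7.57] res [0. 0. 0.]
theta 26.94 G [3.73 7.31] res [ 0.17 -0.21 -0.06  0.09]
```

Call:
carry_out(
  rows="0 -0.07 0 0 0;0 0 0 0 0;0 0.3 0 -0.05 0;0 0 0 -0.8 0;0 0 0 -0.9 0;0 0 0 -0.3 0;0 0 0 0 0",
  newtons=25,
)

```text
clock: 27.12
eef_pos: [609.1, -27.3, 175.5]
tcp_rot: [3.141, -0.001, 0.177]
contact_force: [-0.8, -0.3, -3.3]
opening: 0.326
```

Run:
```python
from h import *
import pickle
c=cal("wrist")
s=r.sense();print(s["eef_pos"],s["tcp_rot"],s["contact_force"],s["wrist_torque"],s["clock"])
pickle.dump((c,s),open("w15.pkl","wb"))
im=r.grab_frame("wrist");cv2.imwrite("pics/w15.png",im);crop(im,220,140,200,290,2.7,"pics/w15c.png")
```

```text
[609.13273044 -27.27141455 175.52245244] [ 3.14142550e+00 -6.03614647e-04  1.76811846e-01] [-0.77964444 -0.27029672 -3.29511402] [ 0.03567457  0.08765243 -0.02824002] 27.125
```

View pics/w15c.png

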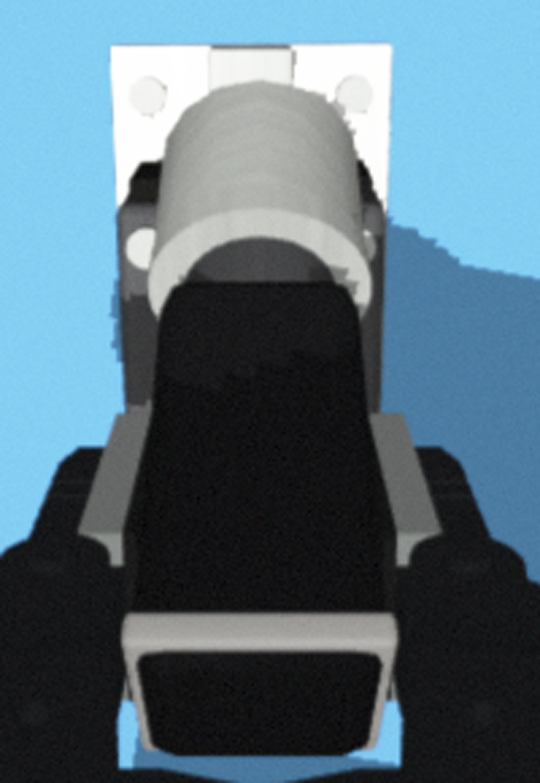

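Run:
```python
from fit2 import *
x=fit([(-71,17.5,169.6),(-38,17.5,216.7),(29,-14,418.9)])
x=fit([(-71,17.5,169.6),(-38,17.5,216.7),(29,-14,418.9),(29,14,380)])
th=x[0];m=np.array([x[1]+71*np.sin(th),0,x[2]+71*np.cos(th)]);print("mouth tool",m)
s=r.sense();M2=R.from_euler("xyz",[np.pi,0,s["tcp_rot"][2]]).as_matrix()
seat=np.array([579.8,-31.9,57.3]);y=np.radians(10.15);q=np.radians(29)
n=np.array([-np.sin(q)*np.cos(y),-np.sin(q)*np.sin(y),np.cos(q)])
for d in(60,45,36,17,9,0):
    tgt=seat+d*n-M2@m;print(d,tgt.round(1),"tool units",(M2.T@(tgt-s["eef_pos"])/30).round(3))
```

```text
theta 28.64 G [4.05 7.13] res [ 0.  0. -0.]
theta 28.46 G [4.18 7.01] res [ 0.09 -0.11 -0.03  0.05]
mouth tool [38.01509264  0.         69.43366865]
60 [513.7 -43.7 179.2] tool units [-3.21  -0.017 -0.149]
45 [520.9 -42.4 166.1] tool units [-2.968 -0.017  0.288]
36 [525.2 -41.7 158.2] tool units [-2.823 -0.017  0.551]
17 [534.3 -40.  141.6] tool units [-2.515 -0.017  1.105]
9 [538.1 -39.4 134.6] tool units [-2.386 -0.017  1.338]
0 [542.4 -38.6 126.7] tool units [-2.241 -0.017  1.6  ]
```

Call:
carry_out(
  rows="0 0 0 -0.15 0;0 -0.5 0 0 0;0 -0.9 0 0 0;0 -0.9 0 0 0;0 -0.7 0 0 0;0 -0.21 -0.02 0 0;0 0 0 0 0",
  newtons=100,
)

```text
clock: 28.05
eef_pos: [513.9, -43.7, 179.9]
tcp_rot: [3.142, -0.0, 0.177]
contact_force: [0.1, -1.1, -2.9]
opening: 0.312
```

Call:
carry_out(
  rows="0 0.12 0 0.218 0;0 0.12 0 0.218 0;0 0 0 0 0",
)

```text
clock: 28.42
eef_pos: [521.3, -42.2, 165.7]
tcp_rot: [-3.141, 0.001, 0.177]
contact_force: [0.6, 0.1, -3.0]
opening: 0.315
```

Run:
```python
from h import *
s=r.sense();print(s["eef_pos"],s["tcp_rot"],s["contact_force"],s["wrist_torque"],s["opening"],s["clock"])
im=r.grab_frame("side");crop(im,265,180,90,100,7,"pics/s16.png")
im=r.grab_frame("wrist");cv2.imwrite("pics/w16.png",im);crop(im,220,140,200,290,2.7,"pics/w16c.png")
```

```text
[521.28373759 -42.18093292 165.71789033] [-3.14122011e+00  1.32840553e-03  1.77044213e-01] [ 0.55391875  0.07496894 -3.03319178] [-0.10384225  0.04239905  0.00361826] 0.3149580989235409 28.425
```

View pics/s16.png

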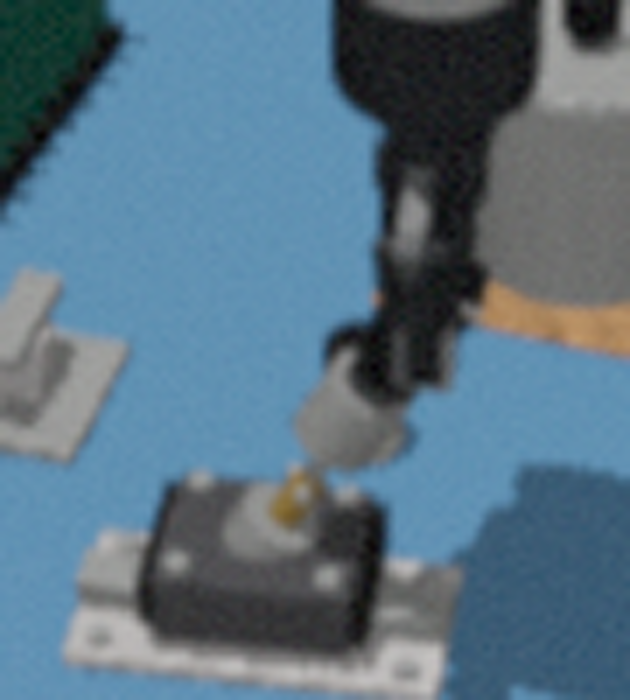

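View pics/w16c.png

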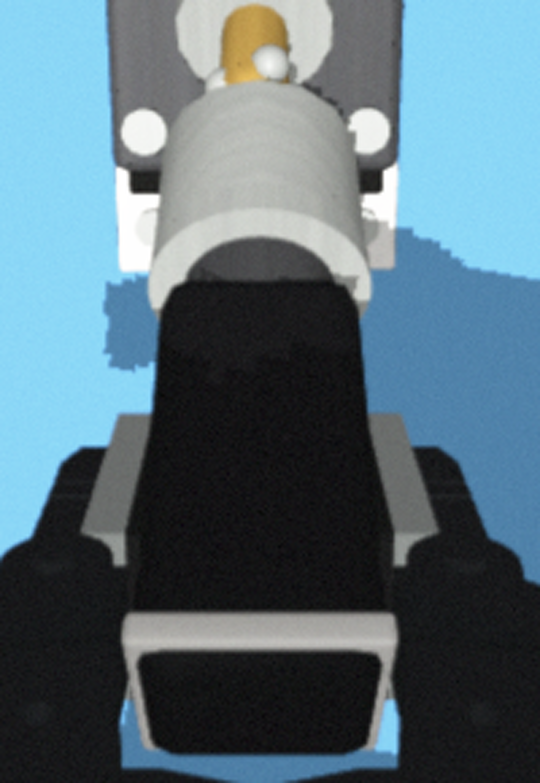

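Call:
carry_out(
  rows="0 0.07 -0.045 0.13 0;0 0.08 0 0.146 0;0 0.08 0 0.146 0;0 0 0 0 0",
  newtons=100,
)

```text
clock: 29.02
eef_pos: [527.6, -39.8, 153.6]
tcp_rot: [-3.141, 0.001, 0.177]
contact_force: [0.5, 0.4, -2.5]
opening: 0.317
```

Run:
```python
from h import *
s=r.sense();print(s["eef_pos"],s["tcp_rot"],s["contact_force"],s["wrist_torque"],s["opening"],s["clock"])
im=r.grab_frame("side");crop(im,265,180,90,100,7,"pics/s17.png")
im=r.grab_frame("wrist");cv2.imwrite("pics/w17.png",im);crop(im,220,140,200,290,2.7,"pics/w17c.png")
```

```text
[527.62082863 -39.77575961 153.59414982] [-3.14142143e+00  6.36312259e-04  1.76851414e-01] [ 0.5021368   0.43037979 -2.47055033] [-0.07994154  0.00624456  0.0061434 ] 0.31663487479955993 29.025
```

View pics/s17.png

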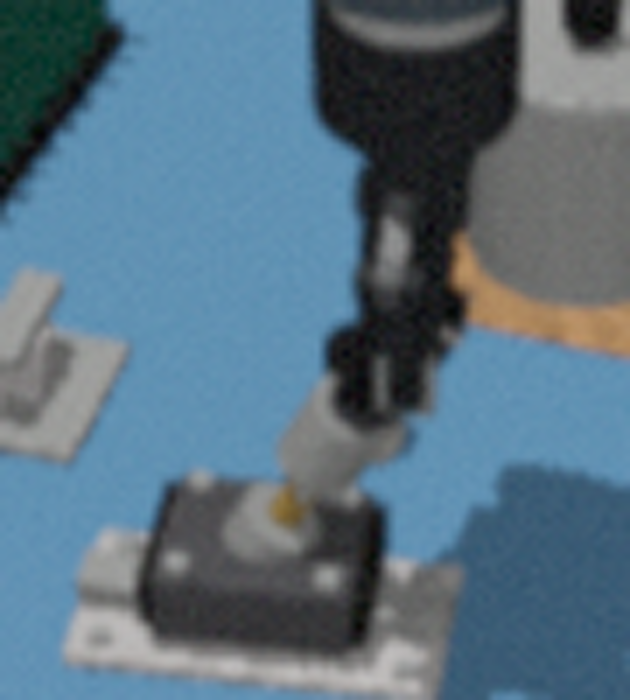

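View pics/w17c.png

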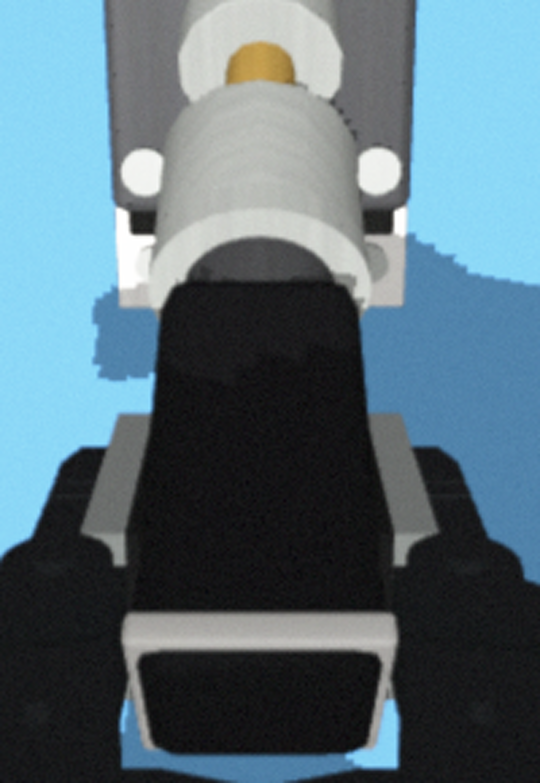

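Call:
carry_out(
  rows="0 0.07 0 0.126 0;0 0.07 0 0.126 0;0 0.07 0 0.126 0;0 0 0 0 0",
  newtons=100,
)

```text
clock: 29.62
eef_pos: [533.3, -38.8, 142.1]
tcp_rot: [-3.141, 0.002, 0.177]
contact_force: [-1.1, -1.4, -3.2]
opening: 0.314
```

Run:
```python
from h import *
s=r.sense();print(s["eef_pos"],s["tcp_rot"],s["contact_force"],s["wrist_torque"],s["opening"],s["clock"])
```

```text
[533.27297703 -38.82678104 142.05010423] [-3.14145726e+00  1.77870685e-03  1.76858175e-01] [-1.13355438 -1.3634994  -3.22349897] [-0.36288624  0.48984054 -0.0692385 ] 0.31448165283011725 29.625
```

Call:
carry_out(
  rows="0 0.04 0 0.07 0;0 0.04 0 0.07 0;0 0 0 0 0",
  newtons=120,
)

```text
clock: 30.0
eef_pos: [535.0, -38.5, 138.0]
tcp_rot: [-3.141, 0.003, 0.177]
contact_force: [-4.7, -3.3, -2.8]
opening: 0.317
```

Run:
```python
from h import *
s=r.sense();print(s["eef_pos"],s["tcp_rot"],s["contact_force"],s["wrist_torque"],s["opening"],s["clock"])
```

```text
[534.99352339 -38.4791177  138.04419541] [-3.14133198e+00  2.80358656e-03  1.76852284e-01] [-4.74230022 -3.28057019 -2.77798522] [-0.55975119  1.06294218 -0.08105639] 0.3169443293880211 30.0
```

Call:
carry_out(
  rows="0 0.01 0.012 0.08 0;0 0.035 0 0.07 0;0 0 0 0 0",
)

```text
clock: 30.38
eef_pos: [537.4, -38.2, 133.4]
tcp_rot: [-3.141, 0.001, 0.177]
contact_force: [-0.8, -0.4, -9.9]
opening: 0.31
```

Run:
```python
from h import *
s=r.sense();print(s["eef_pos"],s["tcp_rot"],s["contact_force"],s["wrist_torque"],s["opening"],s["clock"])
```

```text
[537.43420263 -38.19200634 133.42140783] [-3.14111556e+00  5.13799646e-04  1.76693184e-01] [-0.82790835 -0.39048275 -9.8779712 ] [-0.07089471  0.25593838 -0.0312546 ] 0.310471588658615 30.375
```

Call:
carry_out(
  rows="0 0.035 0 0.06 0;0 0.035 0 0.06 0;0 0 0 0 0",
)

```text
clock: 30.75
eef_pos: [539.3, -38.0, 130.5]
tcp_rot: [-3.141, 0.001, 0.177]
contact_force: [-6.5, -0.7, 0.1]
opening: 0.312
```

Run:
```python
from h import *
s=r.sense();print(s["eef_pos"],s["tcp_rot"],s["contact_force"],s["wrist_torque"],s["opening"],s["clock"])
im=r.grab_frame("wrist");cv2.imwrite("pics/w18.png",im);crop(im,220,140,200,290,2.7,"pics/w18c.png")
```

```text
[539.31899107 -38.00753013 130.53342184] [-3.14139262e+00  1.02868110e-03  1.76885075e-01] [-6.53380699 -0.73749953  0.08949832] [-0.10139926  1.07972858  0.04982186] 0.31206581820840895 30.75
```

View pics/w18c.png

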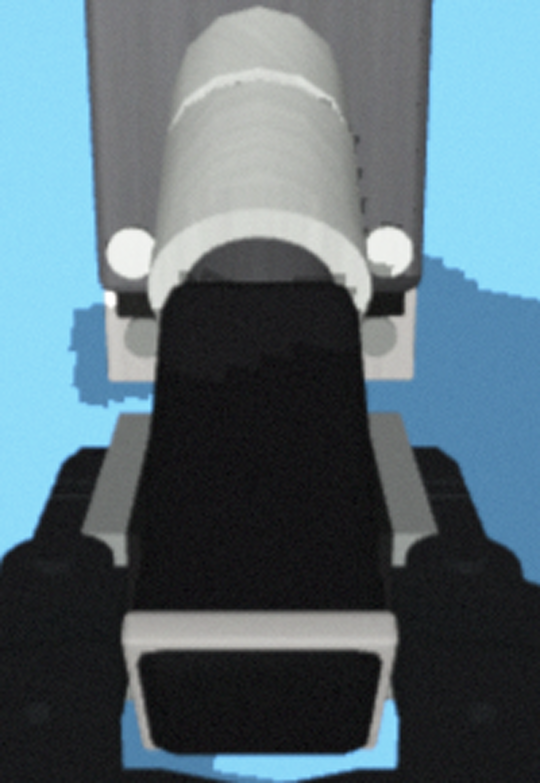

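Call:
carry_out(
  rows="0 0.018 0 0.05 0;0 0.022 0 0.045 0;0 0 0 0 0",
)

```text
clock: 31.18
eef_pos: [540.6, -37.8, 127.9]
tcp_rot: [-3.141, 0.001, 0.177]
contact_force: [-6.1, -0.3, 1.2]
opening: 0.315
```

Run:
```python
from h import *
s=r.sense();print(s["eef_pos"],s["tcp_rot"],s["contact_force"],s["wrist_torque"],s["opening"],s["clock"])
```

```text
[540.64597635 -37.77258084 127.90323057] [-3.14143642e+00  6.63100635e-04  1.76890821e-01] [-6.09088108 -0.26901538  1.23845498] [-0.06645064  1.15785324 -0.01798712] 0.31486279516253207 31.175
```

Call:
carry_out(
  rows="0 0.018 0 0.033 0;0 0 0 0 0",
)

```text
clock: 31.42
eef_pos: [541.2, -37.7, 127.0]
tcp_rot: [-3.141, 0.001, 0.177]
contact_force: [-6.4, -0.4, 3.2]
opening: 0.314
```

Run:
```python
from h import *
s=r.sense();print(s["eef_pos"],s["tcp_rot"],s["contact_force"],s["wrist_torque"],s["opening"],s["clock"])
im=r.grab_frame("wrist");cv2.imwrite("pics/w19.png",im);crop(im,220,140,200,290,2.7,"pics/w19c.png")
```

```text
[541.16405332 -37.66699717 127.01777638] [-3.14141602e+00  6.11024407e-04  1.76886092e-01] [-6.3545506  -0.3758818   3.19035362] [-0.04660357  1.1646447  -0.02142749] 0.31350888619506395 31.425
```

View pics/w19c.png

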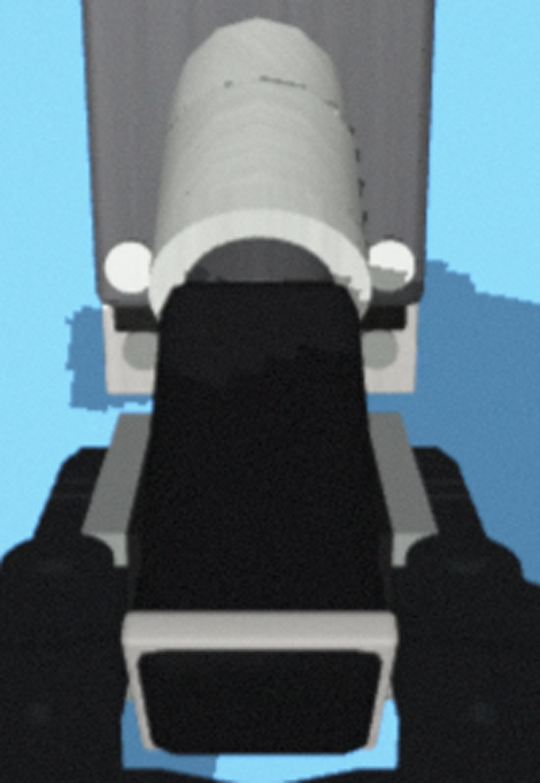

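Call:
carry_out(
  rows="0 0.012 0 0.026 0;0 0 0 0 0",
)

```text
clock: 31.72
eef_pos: [541.5, -37.6, 126.3]
tcp_rot: [-3.141, 0.001, 0.177]
contact_force: [-5.8, -1.7, 3.7]
opening: 0.312
```

Call:
carry_out(
  rows="0 0.011 0 0.025 0;0 0 0 0 0",
)

```text
clock: 31.98
eef_pos: [541.9, -37.6, 125.6]
tcp_rot: [-3.141, 0.001, 0.177]
contact_force: [-6.3, 0.3, 3.8]
opening: 0.316
```

Call:
carry_out(
  rows="0 0.013 0 0.025 0;0 0 0 0 0",
)

```text
clock: 32.22
eef_pos: [542.0, -37.6, 125.3]
tcp_rot: [-3.141, 0.001, 0.177]
contact_force: [-10.0, -0.1, 9.7]
opening: 0.312
```

Call:
carry_out(
  rows="0 0.013 0 0.025 0;0 0 0 0 0",
)

```text
clock: 32.48
eef_pos: [542.0, -37.6, 125.2]
tcp_rot: [-3.141, 0.002, 0.177]
contact_force: [-13.8, -0.8, 19.9]
opening: 0.313
```

Call:
carry_out(
  rows="0 0.013 0 0.025 0;0 0 0 0 0",
)

```text
clock: 32.72
eef_pos: [542.0, -37.6, 125.1]
tcp_rot: [-3.141, 0.002, 0.177]
contact_force: [-18.9, -1.2, 30.7]
opening: 0.313
```

Call:
carry_out(
  rows="0 -0.006 0 -0.012 0;0 0 0 0 0;0 0 0 0 0",
)

```text
clock: 33.1
eef_pos: [542.0, -37.6, 125.2]
tcp_rot: [-3.141, 0.002, 0.177]
contact_force: [-16.4, -1.5, 24.9]
opening: 0.312
```

Run:
```python
from h import *
s=r.sense();print(s["eef_pos"],s["tcp_rot"],s["contact_force"],s["wrist_torque"],s["opening"],s["clock"])
im=r.grab_frame("wrist");cv2.imwrite("pics/w20.png",im);crop(im,260,140,120,120,6,"pics/w20c.png");crop(im,220,140,200,290,2.7,"pics/w20d.png")
im=r.grab_frame("side");cv2.imwrite("pics/s20.png",im);crop(im,265,180,90,100,7,"pics/s20c.png")
```

```text
[542.0290985  -37.5711078  125.16344073] [-3.14145794e+00  1.87019765e-03  1.76958179e-01] [-16.39513323  -1.52285422  24.9472453 ] [-0.07236567  2.53552254  0.05845352] 0.3115400586256882 33.1
```

View pics/w20c.png

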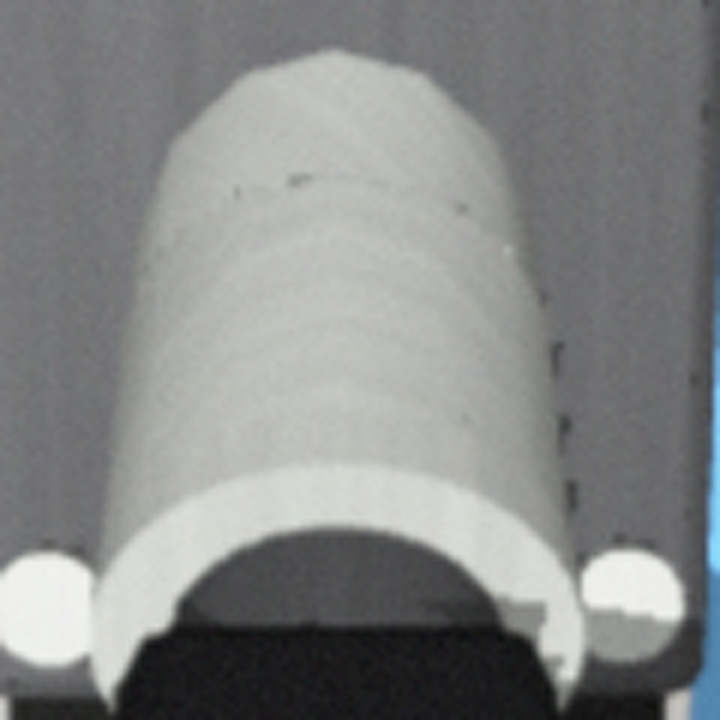

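View pics/s20c.png

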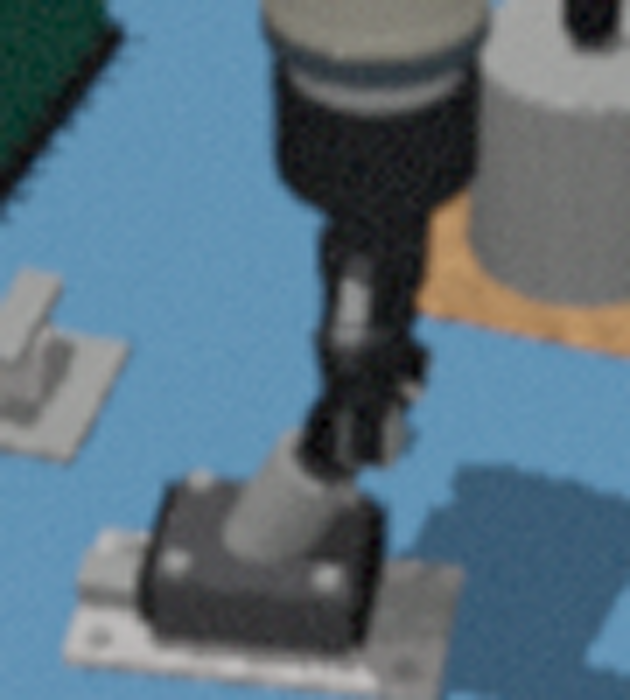

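View pics/w20d.png

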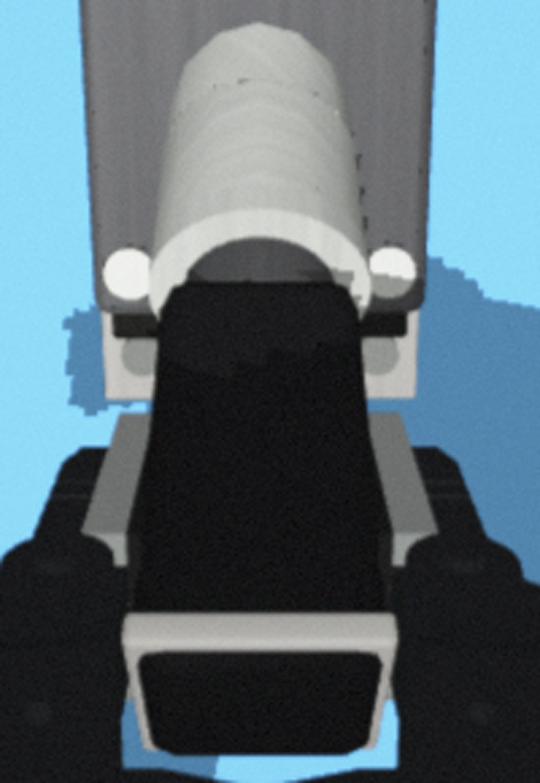

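View pics/s20.png

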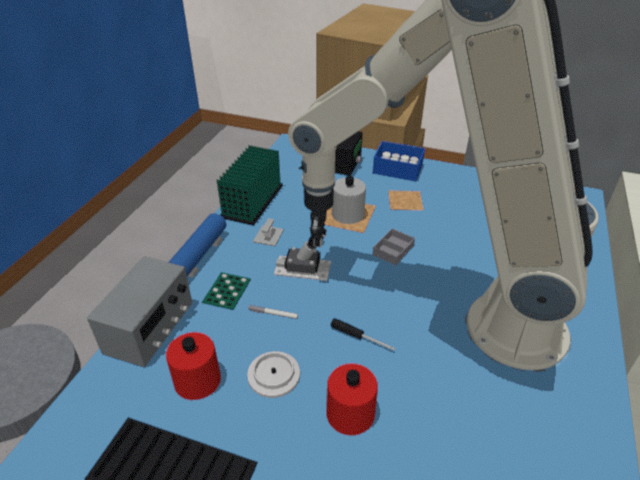

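Run:
```python
from rig import r
s=r.sense();print(s["contact_force"],s["opening"],s["clock"])
print(r.sign_off())
```

```text
[-16.7756476   -1.27947068  25.35217534] 0.3112641507894866 33.2
the job is handed in; nothing more can be done
None
```

I handed the job in at 33.2 s with the lid on the mat and the coupler held fully home on the nipple.

- **Lid:** I lifted the steel lid straight up by its knob. I set it down gently and upright on the larger cork mat, with about 14 N at touch-down. The last side picture shows it still standing there.
- **Tilting the coupler:** The tool can only point down. I tilted the coupler about 29° in the jaws by pushing its nose against the end of the fixed guide block, in two pushes with a 25 N grip. That contact was about 7 to 11 N.
- **Pressing it on:** I then gripped with 120 N and pushed along the nipple's axis. It snapped over the catches, went on against the spring at about 9 N, and came to a hard stop on the collar. I took the push up to about 38 N, then eased it to about 30 N.
- **Last checks:**
  - The force runs along the nipple's axis, and the wrist moment is consistent with even contact on the collar.
  - The wrist picture shows the mouth meeting the collar with no visible gap.
  - The fitted coupler tilt was 28.5°, against the given 29°.
  - The side picture shows nothing else moved.
- **What disagreed:**
  - The wrist camera placed the nipple about 1.4 mm off sideways, which I corrected before pushing.
  - Small side forces of up to about 5 N on the way in were trimmed out.
  - The hard stop came about 1.5 mm lower than I had worked out, within the camera error.
  - The valve's travel can't be read directly, so full depth rests on the hard stop and the picture.

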